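Check the domino blanks under the pointer and box them

ROBOT

A 7-joint arm with a two-finger parallel gripper is mounted at the origin on the work surface. World frame = base frame: x ahead of the robot, y to its left, z up, the work surface at z = 0. Lengths are in m, angles in rad, forces in N, time in s.
With the tool pointing down it reaches from about 0.4 to 0.85 m from the base axis. Payload 10.4 kg.
Tool frame: the origin (TCP) lies between the finger pads; the fingertips stand 14 mm ahead of it and the grasp point (between the pads) lies 5 mm behind it (r.finger_overhang is the z of the fingertips in the tool frame, in m); z points along the fingers, y is the line along which they close (so a half turn about z gives the same grasp; the last joint's range is limited). The gripper opens to 87 mm and grips with 3 to 60 N. Pads are 19 mm wide; open, the fingers measure 117 mm over their backs; the gripper's body (75 mm by 190 mm) begins 51 mm behind the grasp point.
Start: joints at [1.283, 0.332, -0.065, 1.46, 0.022, 1.35, -0.088], TCP at [0.164, -0.603, 0.237] pointing down, gripper open.
Joint ranges: [-2.6, 2.6], [-0.5, 2.12], [-1.47, 1.34], [0.16, 2.42], [-1.27, 4.41], [0.06, 2.06], [-2.6, 2.6]. Speed limits (rad/s): [2.22, 2.22, 2.79, 2.79, 3.14, 3.14, 3.14].

INTERFACE

Orientations are given as a unit quaternion [x, y, z, w].
In Python, from bench import r, optics gives the robot as it stands.
- The arm moves only by the shell command python3 -m pendant 'ROWS' [FORCE]. ROWS is JSON, a list of rows, each a list of 7 numbers: the closure, from -1 (fully open) to 1 (shut), then the shift along the tool's x, y, z scaled (see below), then the turn, a rotation vector about the tool's x, y, z scaled (see below). In form: [[grip, x, y, z, rx, ry, rz], ...]. A call has 1 to 8 rows; each row is the pose to reach, as a shift and turn from the pose commanded when the call began, along the tool's axes at that moment; what a row does not reach only later rows make up. The controller multiplies each number of a shift by 0.3 m and each number of a turn by 120 degrees. A row lasts 1/8 s, in which the tool goes at most 62.5 mm and 10.7 degrees, less where a joint would pass 70% of its speed; a pose out of reach is approached as far as the arm can. A call with a number of a shift or a turn outside -1 to 1 is refused whole. A call with a gripper value outside its range is refused whole. The fingers move at their own pace and stop on an object; FORCE is the grip in N (left out, the last holds). Time passes only in rows, so rows that repeat a pose let the fingers close. It gives the time, the measured TCP pose, the force, the opening and the grip force at its end, in the units of the state.
- r.read_state(): the state, without advancing time (a new reading comes with each control period).
- optics.camera(name): name is "side" or "top" or "wrist"; returns a dict with "pixels" (384x512x3 uint8, red, green, blue), "vfov" (degrees; the focal length in pixels is half the picture's height over the tangent of half this angle, whatever the lens; pixels are square), "cx", "cy" (the principal point, pixels), "rvec" (rotation vector, rad) and "tvec" (3), from world to camera coordinates, as OpenCV has them. Camera axes: x right, y down, z forward; pixel columns grow to the right and rows downward; lengths in m; the calibration is good to about 2 mm. The wrist camera is an equidistant fisheye: a pixel r from the principal point sees the ray r / f radians off the axis. A picture is of the moment at which its call begins. There is no depth.
- r.close_job(): hands the job in; it is judged then, once.
The state is a dict: "time": time; "joint_positions": joint angles; "joint_vel": joint speeds; "joint_torque": joint torques, N m; "ee_pos": TCP position; "eef_rot": TCP orientation; "ft_force": force on the tool from outside, world axes, zero at the start; "torque": the same for the moment, N m; "width": finger opening in m; "grip_force": force on a finger pad.
Only numpy, scipy, OpenCV 4.12 (cv2) and the standard library are available. Lean on these libraries where they do the work, as an engineer would, in place of code of your own. Each camera call takes 0.05 s, during which the arm holds its last target. There are 200 camera calls.

TASK

Check the domino blanks on the sliding carriage: sliding the carriage along (it has an upright knob), bring the centre of each blank right under the fixed pointer and hold it there about a second, taking the near row first and left before right in each row, as the robot sees them at the start. Then put all the blanks into the slide-top box (its lid slides out towards the robot over a small end ridge) and leave it with the lid slid fully home, lying flat behind the ridge, and the carriage back at its home corner, nearest the robot and to the right. Leave the small jar, the brush and the steel cylinder beside them where they are.

Things in the scene. Friction and masses are not known exactly. Their poses are not given: they have to be found in the camera images.
- slide_box: fixed plywood slide-top box, 64 mm high, outline x -80 to +74, y -80 to +80 mm about its origin on the underside. Its lid slides out through the -x end. Inside: |x| < 62, |y| < 62 mm, floor z 6, walls to z 50 mm, on which the lid lies. Lips along both y sides (|y| > 64 mm, z 59.5 to 64) form its waxed channel, with 3.5 mm up-and-down and 2 mm sideways play each way
- ridge (a point): middle of the crest of the small roof-shaped ridge that runs across y on top of the box's -x wall: 1.8 mm high, 10 mm wide, sloping about 20 degrees on both sides. The lid's end lies behind it when shut, and must rise 2 to 3 mm to pass (a few N; a pusher that rises with it helps)
- box_lid: loose plywood lid, 134 (x) x 143 (y) x 6 mm, about 0.15 kg, axes as the box's, origin at the centre of its underside; starts shut. Shut: origin at x -1 to +3, y 0, z 50 mm in the box's frame. Drawn out to x -95 mm it still hangs in the channel, drooping up to 5 degrees outwards, and bares 90 mm of the inside; beyond about x -140 mm it comes out
- lid_bar (a point): centre of the wooden grip bar on the lid: 14 mm (x) x 80 mm (y), 18 mm high above the lid's top; 55 mm towards -x of the lid's centre, 15 mm above its underside
- stage_base: fixed grey base plate of a two-way slide table, 340 (x) x 220 (y) x 12 mm. Origin on the underside (plate spans x -150 to +190 mm); x and y are the two slide directions. A steel post at x 70, y +157 mm carries a 10 mm wide bar (z 80 to 88 mm) out over the middle, which holds the brass pointer.
- pointer (a point): tip of the fixed brass pointer, pointing down, 58 mm above the work surface, 8 mm above the tops of blanks lying on the carriage
- slide_x (a joint): carriage position along the base's x, 0 = home (towards the robot) to 0.125 m; friction about 1.5 N; stays where left
- slide_y (a joint): carriage position along the base's y, 0 = home (the right, base -y) to 0.105 m; friction about 1.5 N; stays where left
- knob (a point): grip point on the carriage's upright steel knob (cylinder 20 mm across, standing 40 mm above the carriage plate, top 74 mm above the work surface, this point 15 mm below the top). It stands at the near edge of the carriage, an aluminium plate 162 (x) x 154 mm, top 34 mm above the work surface, with four outlined marks on a black pad inside an 8 mm rim (inside 116 x 146 mm).
- mark_1 (a point): centre of the outlined mark on the carriage plate's top, near row, left as seen from the robot (58 mm beyond the knob, 30 mm to the side)
- mark_2 (a point): centre of the outlined mark on the carriage plate's top, near row, right as seen from the robot (58 mm beyond the knob, 30 mm to the side)
- mark_3 (a point): centre of the outlined mark on the carriage plate's top, far row, left as seen from the robot (112 mm beyond the knob, 30 mm to the side)
- mark_4 (a point): centre of the outlined mark on the carriage plate's top, far row, right as seen from the robot (112 mm beyond the knob, 30 mm to the side)
- blank_1: loose maple domino blank 40 (x) x 22 (y) x 16 (z) mm, about 14 g, a dark dot and line on top; starts lying on the carriage at mark_1 (near row, left), within 5 mm, the carriage being home, its long side about along the base's x. Origin at its middle. May be absent.
- blank_2: loose maple domino blank 40 (x) x 22 (y) x 16 (z) mm, about 14 g, a dark dot and line on top; starts lying on the carriage at mark_2 (near row, right), within 5 mm, the carriage being home, its long side about along the base's x. Origin at its middle. May be absent.
- blank_3: loose maple domino blank 40 (x) x 22 (y) x 16 (z) mm, about 14 g, a dark dot and line on top; starts lying on the carriage at mark_3 (far row, left), within 5 mm, the carriage being home, its long side about along the base's x. Origin at its middle. May be absent.
- blank_4: loose maple domino blank 40 (x) x 22 (y) x 16 (z) mm, about 14 g, a dark dot and line on top; starts lying on the carriage at mark_4 (far row, right), within 5 mm, the carriage being home, its long side about along the base's x. Origin at its middle. May be absent.
- oil_jar: loose small amber glass jar, 52 mm across, 75 mm high, on the green mat; a bystander, to be left alone
- dust_brush: loose hand brush, 170 mm long, lying between the box and the slide table; a bystander, to be left alone
- steel_weight: loose steel cylinder 44 mm across, 30 mm high, beyond the box and the slide table; a bystander, to be left alone
Not all that is in view belongs to the job. Several things have the shape of the box_lid; the one meant has the colours described above.

How it is judged:
On the way, in this order (a step that is already met when the one before it is completed fails the run):
1. blank_1 (near row, left), lying on the carriage, has its centre within 5 mm of the pointer, seen from above, for 0.5 s (horizontal distance between blank_1 and pointer below 0.005 m and height (world z) of blank_1 between 0.038 and 0.048 m), for 0.5 s.
2. blank_2 (near row, right), lying on the carriage, has its centre within 5 mm of the pointer, seen from above, for 0.5 s (horizontal distance between blank_2 and pointer below 0.005 m and height (world z) of blank_2 between 0.038 and 0.048 m), for 0.5 s.
3. blank_3 (far row, left), lying on the carriage, has its centre within 5 mm of the pointer, seen from above, for 0.5 s (horizontal distance between blank_3 and pointer below 0.005 m and height (world z) of blank_3 between 0.038 and 0.048 m), for 0.5 s.
4. blank_4 (far row, right), lying on the carriage, has its centre within 5 mm of the pointer, seen from above, for 0.5 s (horizontal distance between blank_4 and pointer below 0.005 m and height (world z) of blank_4 between 0.038 and 0.048 m), for 0.5 s.
At the end, for the whole second after the job is handed in: Every blank present is at rest inside the box; the lid is fully in its channel, within 3 mm of the shut position, flat on the walls behind the ridge (not riding on it); both carriage slides are within 8 mm of home (x of blank_1 in the frame of slide_box between -0.064 and 0.064 m and y of blank_1 in the frame of slide_box between -0.064 and 0.064 m and z of blank_1 in the frame of slide_box between 0.008 and 0.046 m and linear speed of each of blank_1, blank_2, blank_3, blank_4, box_lid below 0.02 m/s and x of blank_2 in the frame of slide_box between -0.064 and 0.064 m and y of blank_2 in the frame of slide_box between -0.064 and 0.064 m and z of blank_2 in the frame of slide_box between 0.008 and 0.046 m and x of blank_3 in the frame of slide_box between -0.064 and 0.064 m and y of blank_3 in the frame of slide_box between -0.064 and 0.064 m and z of blank_3 in the frame of slide_box between 0.008 and 0.046 m and x of blank_4 in the frame of slide_box between -0.064 and 0.064 m and y of blank_4 in the frame of slide_box between -0.064 and 0.064 m and z of blank_4 in the frame of slide_box between 0.008 and 0.046 m and x of box_lid in the frame of slide_box between -0.003 and 0.006 m and y of box_lid in the frame of slide_box between -0.005 and 0.005 m and z of box_lid in the frame of slide_box between 0.047 and 0.0515 m and angle between the x axis of box_lid and the x axis of slide_box, either way round below 0.06 rad and angle between box_lid's own z axis and vertical below 0.03 rad and value of joint each of slide_x, slide_y below 0.008 m); the robot touches nothing.
It fails at once if one of the bystanders (oil_jar, dust_brush, steel_weight) is moved more than 30 mm (distance of any of oil_jar, dust_brush, steel_weight from where it was at the start of the episode above 0.03 m).
Of blank_1, blank_2, blank_3, blank_4 only 3 to 4 are there at a start; the rules pass over those that are not, and their reading is None.
At some moment in a run one of blank_1, blank_2, blank_3, blank_4 may be knocked a few centimetres aside while the robot is not near it.
Once in a run the grip may slacken for a moment while it holds something.
It also fails if it takes over 210 s, if anything falls off the work surface, if the arm or the gripper's body presses on something with over 40 N, if the wrist force passes 120 N, or if a joint passes its speed limit or range.

## Working session

There is one attempt and no reset: what is moved stays moved. The work goes in short steps, Python scripts to look and compute and a shell command to move; the robot and the scene stay as the last step left them, time stands still between calls to the robot, and variables do not carry over. Pictures are saved under pics/ and viewed, at most 14 in all, crops included, and the job is handed in when it is done.

```bash
ls; mkdir -p pics; cat > h.py <<'E'
import numpy as np, cv2
from bench import r, optics
from scipy.spatial.transform import Rotation as R
def cam(n):
    c=optics.camera(n); c['R']=cv2.Rodrigues(np.array(c['rvec'],float))[0]; c['t']=np.array(c['tvec'],float)
    c['img']=np.ascontiguousarray(np.array(c['pixels'],np.uint8)[:,:,::-1]); c['f']=c['img'].shape[0]/2/np.tan(np.radians(c['vfov'])/2); c['n']=n
    c['o']=-c['R'].T@c['t']; return c
def ray(c,u,v):
    a=(u-c['cx'])/c['f']; b=(v-c['cy'])/c['f']
    if c['n']=='wrist':
        th=np.hypot(a,b); s=np.sin(th)/th if th>1e-9 else 1; d=np.array([a*s,b*s,np.cos(th)])
    else: d=np.array([a,b,1.])
    return c['R'].T@d
def at(c,u,v,z):
    d=ray(c,u,v); return c['o']+d*(z-c['o'][2])/d[2]
def proj(c,p):
    q=c['R']@np.array(p)+c['t']
    if c['n']=='wrist':
        rr=np.hypot(q[0],q[1]); th=np.arctan2(rr,q[2]); return c['cx']+c['f']*th*q[0]/rr, c['cy']+c['f']*th*q[1]/rr
    return c['cx']+c['f']*q[0]/q[2], c['cy']+c['f']*q[1]/q[2]
def save(c,name,box=None,k=1):
    im=c['img']
    if box: im=im[box[1]:box[3],box[0]:box[2]]
    cv2.imwrite('pics/'+name,cv2.resize(im,None,fx=k,fy=k,interpolation=cv2.INTER_CUBIC))
def toolshift(p):
    s=r.read_state(); Rt=R.from_quat(s['eef_rot']).as_matrix()
    return Rt.T@(np.array(p)-s['ee_pos'])/0.3
def st():
    s=r.read_state(); print({k:np.round(s[k],4).tolist() for k in('time','ee_pos','eef_rot','ft_force','width','grip_force','joint_positions')})
E
python3 - <<'E'
from h import *
for n in('top','side'):
    c=cam(n); save(c,n+'0.png',k=1.5); print(n,c['vfov'],c['o'],c['cx'],c['cy'],c['img'].shape)
st(); s=r.read_state(); print(R.from_quat(s['eef_rot']).as_matrix().round(3)); print(r.finger_overhang)
E
```

```text
pics
top 47.8308220346496 [0.35883851 0.06744787 1.14136334] 257.0461310023013 185.50352958949784 (384, 512, 3)
side 49.363876126722516 [ 0.38770344 -0.75488099  0.67438501] 247.1192018119064 193.7020737792527 (384, 512, 3)
{'time': 0.1, 'ee_pos': [0.1635, -0.6029, 0.2358], 'eef_rot': [0.9912, 0.1321, -0.0001, -0.0006], 'ft_force': [0.8697, 0.4219, -0.4665], 'width': 0.0871, 'grip_force': 0.0, 'joint_positions': [1.2834, 0.3328, -0.0647, 1.4608, 0.0216, 1.3499, -0.0885]}
[[ 0.965  0.262 -0.   ]
 [ 0.262 -0.965  0.001]
 [-0.    -0.001 -1.   ]]
0.014
```

View pics/top0.png

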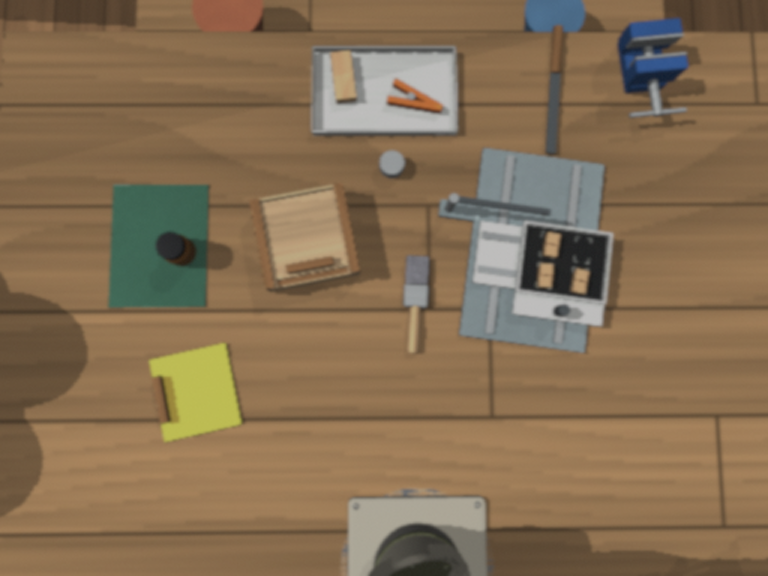

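View pics/side0.png

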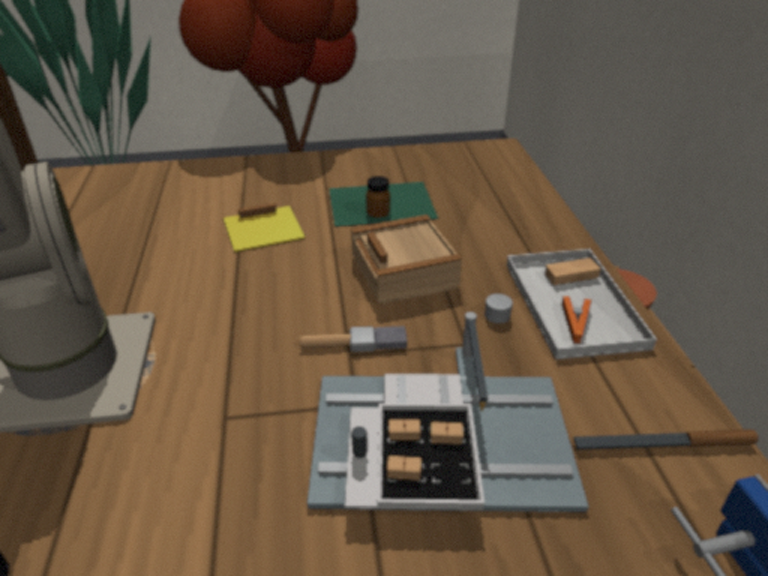

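The top view shows blanks at (545,275), (580,281) and (552,244); the far right mark is empty, so blank_4 is absent. It also shows the knob at (561,310), the pointer bar end near (550,211), the box around (305,237) with its bar at (312,265), and the yellow decoy lid. The side view shows the pointer tip near (482,405).

```bash
python3 - <<'E'
from h import *
t=cam('top'); s=cam('side')
save(t,'t1.png',(295,90,415,240),4); save(s,'s1.png',(200,200,400,345),4)
pts={'baseFL':(485,149,.012),'baseFR':(604,163,.012),'baseNR':(584,352,.012),'baseNL':(460,334,.012),'b1':(545,275,.05),'b2':(580,281,.05),'b3':(552,244,.05),'knob':(561,310,.074),
'boxFL':(250,200,.064),'boxFR':(338,185,.064),'boxNR':(358,273,.064),'boxNL':(269,290,.064),'bar':(312,265,.074),'jar':(172,244,.075),'wt':(392,162,.03)}
for k,(u,v,z) in pts.items(): print(k,at(t,u/1.5,v/1.5,z).round(4))
# blanks by mask
hsv=cv2.cvtColor(t['img'],cv2.COLOR_BGR2HSV)
m=np.zeros(hsv.shape[:2],np.uint8); m[150:202,345:406]=cv2.inRange(hsv,(5,70,110),(25,255,255))[150:202,345:406]
for c in cv2.findContours(m,cv2.RETR_EXTERNAL,cv2.CHAIN_APPROX_NONE)[0]:
    if cv2.contourArea(c)>25: q=cv2.minAreaRect(c); print(q, at(t,*q[0],.048).round(4))
E
```

```text
baseFL [ 0.7196 -0.13    0.012 ]
baseFR [ 0.6932 -0.3435  0.012 ]
baseNR [ 0.3564 -0.2934  0.012 ]
baseNL [ 0.3889 -0.0785  0.012 ]
b1 [ 0.4869 -0.2201  0.05  ]
b2 [ 0.4763 -0.2794  0.05  ]
b3 [ 0.5401 -0.234   0.05  ]
knob [ 0.4257 -0.2383  0.074 ]
boxFL [0.6152 0.2788 0.064 ]
boxFR [0.6407 0.1305 0.064 ]
boxNR [0.4902 0.0969 0.064 ]
boxNL [0.4625 0.2448 0.064 ]
bar [0.5027 0.1727 0.074 ]
jar [0.5388 0.4041 0.075 ]
wt [0.6907 0.0377 0.03  ]
((386.42803955078125, 186.89601135253906), (9.570372581481934, 16.09969139099121), 10.304845809936523) [ 0.4776 -0.2795  0.048 ]
((363.3465576171875, 183.03466796875), (9.651861190795898, 16.3186092376709), 5.710592269897461) [ 0.4879 -0.2207  0.048 ]
((367.58111572265625, 162.51351928710938), (9.206342697143555, 15.946702003479004), 9.462322235107422) [ 0.5409 -0.2335  0.048 ]
```

View pics/t1.png

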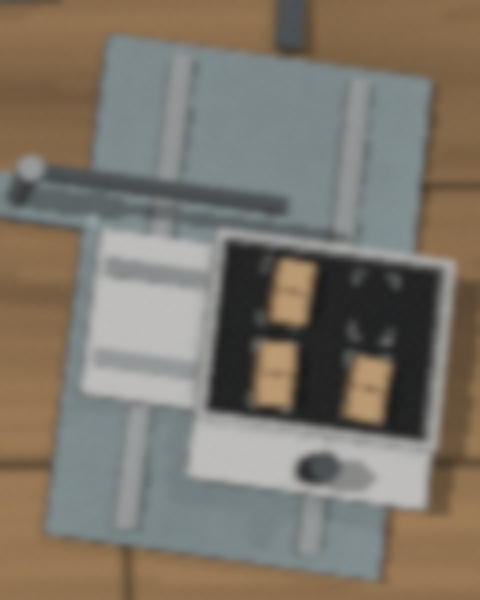

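View pics/s1.png

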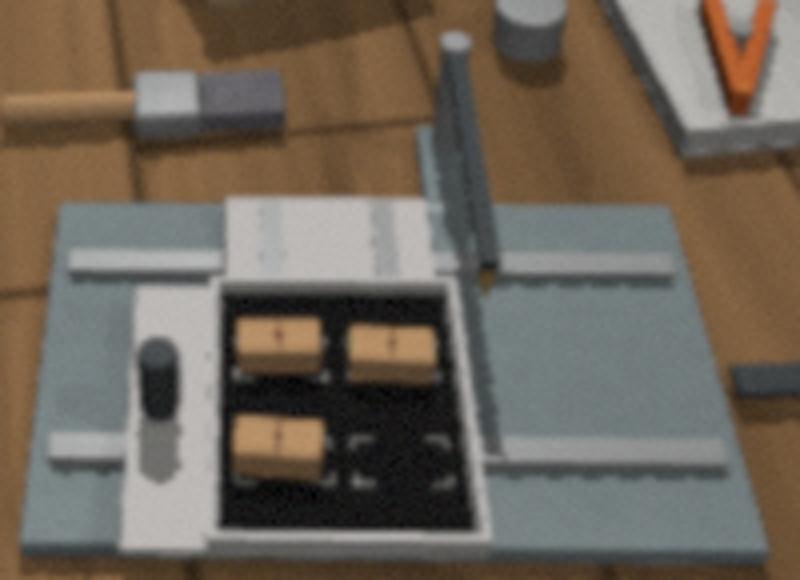

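Blanks 1–3 match their marks to a few mm. The pointer tip in the side crop is at (487,288), and the bar end in the top crop is at (285,205). Next I triangulate the pointer and knob, then move above the knob.

```bash
python3 - <<'E'
from h import *
t=cam('top'); s=cam('side')
p=(200+487/4,200+290/4); print('ptr side',at(s,*p,.058).round(4)); 
print('bar end top',at(t,295+285/4,90+205/4,.088).round(4), 'bar start',at(t,295+45/4,90+173/4,.088).round(4))
print('knob side top',at(s,200+158/4,200+347/4,.074).round(4),'knob top',at(t,295+316/4,90+464/4,.074).round(4),at(t,295+322/4,90+466/4,.074).round(4))
d=R.from_euler('z',-8.4,degrees=True).apply([1,0,0]); print(d)
print(toolshift([.4257,-.2383,.16]))
E
```

```text
ptr side [ 0.5935 -0.216   0.058 ]
bar end top [ 0.5877 -0.2211  0.088 ] bar start [ 0.6086 -0.072   0.088 ]
knob side top [ 0.429  -0.2432  0.074 ] knob top [ 0.4274 -0.2384  0.074 ] [ 0.4261 -0.2421  0.074 ]
[ 0.98927233 -0.14608303  0.        ]
[ 1.16154781 -0.94488617  0.2547328 ]
```

```bash
python3 -m pendant '[[-1,0.2,-0.16,0,0,0,0.0],[-1,0.39,-0.32,0,0,0,0.05],[-1,0.58,-0.47,0,0,0,0.1],[-1,0.75,-0.62,0.05,0,0,0.15],[-1,0.9,-0.73,0.1,0,0,0.197],[-1,0.9,-0.73,0.1,0,0,0.197],[-1,0.9,-0.73,0.1,0,0,0.197]]'; python3 -c "
from h import *
st();print(toolshift([.427,-.2405,.16]))"
```

```text
time: 1.18
ee_pos: [0.3685, -0.3184, 0.2062]
eef_rot: [0.997, -0.071, -0.0, -0.0]
ft_force: [-1.1, -1.1, 0.0]
width: 0.087
grip_force: 0.0
{'time': 1.175, 'ee_pos': [0.3685, -0.3184, 0.2062], 'eef_rot': [0.9975, -0.0711, -0.0001, -0.0004], 'ft_force': [-1.1271, -1.1457, 0.0239], 'width': 0.087, 'grip_force': 0.0, 'joint_positions': [0.905, 0.0659, -0.2959, 1.8433, 0.0198, 1.2359, -1.1099]}
[ 0.1562387  -0.28453542  0.15414624]
```

```bash
python3 -m pendant '[[-1,0.08,-0.14,0,0,0,0],[-1,0.156,-0.285,0.02,0,0,0],[-1,0.156,-0.285,0.05,0,0,0],[-1,0.156,-0.285,0.05,0,0,0],[-1,0.156,-0.285,0.05,0,0,0]]'; python3 - <<'E'
from h import *
st(); c=cam('wrist'); save(c,'w1.png',k=1.5); print(c['o'],c['f'],ray(c,c['cx'],c['cy']))
for p in ([.4265,-.2405,.074],[.5915,-.2185,.058],[.4879,-.2207,.05]): print(np.array(proj(c,p))*1.5)
E
```

```text
time: 1.8
ee_pos: [0.425, -0.245, 0.1918]
eef_rot: [0.997, -0.075, -0.0, 0.0]
ft_force: [0.1, 0.2, -0.5]
width: 0.0869
grip_force: 0.0
{'time': 1.8, 'ee_pos': [0.425, -0.245, 0.1918], 'eef_rot': [0.9972, -0.075, -0.0, 0.0002], 'ft_force': [0.0768, 0.2438, -0.4822], 'width': 0.0869, 'grip_force': 0.0, 'joint_positions': [0.7958, 0.0911, -0.3835, 1.8505, 0.0369, 1.2066, -1.3204]}
[ 0.50759921 -0.25669292  0.33810382] 297.3186396354542 [-0.29364704  0.04356026 -0.9549209 ]
[376.42400448 292.65576404]
[301.68531223  40.1374152 ]
[332.05447927 196.30315774]
```

View pics/w1.png

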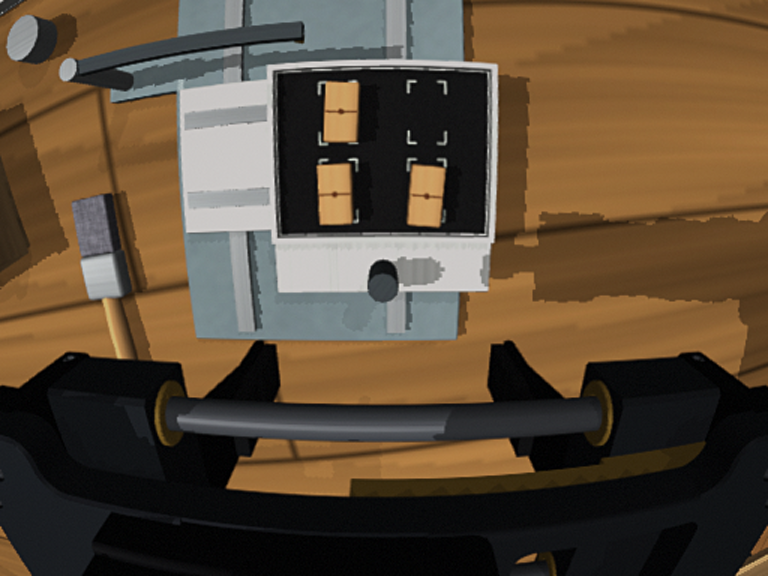

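The wrist view is sharp: knob top at (383,283), dots at (335,194), (426,196) and (341,111), mark 4 empty, and bar end at (303,32). I turn these pixels into positions.

```bash
python3 - <<'E'
from h import *
c=cam('wrist'); k=1/1.5
for n,u,v,z in(('knob',383,283,.074),('b1',335,194,.05),('b2',426.5,196,.05),('b3',341,111,.05),('barR',303,41,.08),('barRt',303,23,.088),('m4',427,113,.034),('m3',338,113,.034)): print(n,at(c,u*k,v*k,z).round(4))
# pad axes
a=at(c,320*k,146*k,.034)  ; b=at(c,444*k,145*k,.034); print('row dir',np.degrees(np.arctan2(*(a-b)[:2])))
hsv=cv2.cvtColor(c['img'],cv2.COLOR_BGR2HSV); m=np.zeros(hsv.shape[:2],np.uint8); m[50:160,185:330]=cv2.inRange(hsv,(5,70,110),(25,255,255))[50:160,185:330]
for q in cv2.findContours(m,cv2.RETR_EXTERNAL,cv2.CHAIN_APPROX_NONE)[0]:
    if cv2.contourArea(q)>100: q=cv2.minAreaRect(q); bx=np.array([at(c,*x,.05) for x in cv2.boxPoints(q)]); e=max(bx[1]-bx[0],bx[2]-bx[1],key=np.linalg.norm); print('blank',bx.mean(0).round(4),np.linalg.norm(e).round(4),np.degrees(np.arctan2(e[1],e[0])))
# pointer two ways
print(toolshift([.428,-.2415,.054]))
E
```

```text
knob [ 0.4322 -0.2453  0.074 ]
b1 [ 0.4892 -0.2227  0.05  ]
b2 [ 0.479  -0.2809  0.05  ]
b3 [ 0.5419 -0.2351  0.05  ]
barR [ 0.5844 -0.222   0.08  ]
barRt [ 0.593  -0.2246  0.088 ]
m4 [ 0.5338 -0.2906  0.034 ]
m3 [ 0.5428 -0.2317  0.034 ]
row dir 8.198413916783496
blank [ 0.4792 -0.2805  0.05  ] 0.0395 -13.053274491099327
blank [ 0.4893 -0.222   0.05  ] 0.0393 172.90672804286677
blank [ 0.5416 -0.2351  0.05  ] 0.0383 171.258635045097
[ 0.00712885 -0.01195088  0.45958308]
```

```bash
python3 -m pendant '[[-1,0.007,-0.006,0.2,0,0,-0.003],[-1,0.007,-0.006,0.36,0,0,-0.003],[-1,0.007,-0.006,0.455,0,0,-0.003],[-1,0.007,-0.006,0.455,0,0,-0.003],[0.8,0.007,-0.006,0.455,0,0,-0.003],[0.8,0.007,-0.006,0.455,0,0,-0.003],[0.8,0.007,-0.006,0.455,0,0,-0.003],[0.8,0.007,-0.006,0.455,0,0,-0.003]]' 30; python3 - <<'E'
from h import *
st(); s=r.read_state()['ee_pos']
u=R.from_euler('z',-8.3,degrees=True).as_matrix()[:2,:2]
for b in ([.4885,-.2218],[.4785,-.2805],[.541,-.235]):
  print(u.T@(np.array([.589,-.2175])-b), u.T@(np.array([.589,-.2175])-b)/.3)
E
```

```text
time: 2.9
ee_pos: [0.4283, -0.2422, 0.0556]
eef_rot: [0.997, -0.071, 0.0, 0.0]
ft_force: [0.1, 1.1, 0.6]
width: 0.0549
grip_force: 0.0
{'time': 2.9, 'ee_pos': [0.4283, -0.2422, 0.0556], 'eef_rot': [0.9975, -0.0707, 0.0004, 0.0003], 'ft_force': [0.1386, 1.1242, 0.6211], 'width': 0.0549, 'grip_force': 0.0, 'joint_positions': [0.7671, 0.2585, -0.3807, 1.9826, 0.1199, 0.9207, -1.387]}
[0.09882661 0.01876276] [0.32942203 0.06254253]
[0.10024816 0.07829148] [0.33416053 0.26097162]
[0.044971  0.0242458] [0.14990335 0.08081933]
```

```bash
python3 -m pendant '[[1,0,0,0,0,0,0],[1,0,0,0,0,0,0],[1,0,0,0,0,0,0],[1,0,0,0,0,0,0]]'; python3 -m pendant '[[1,0.03,-0.005,0,0,0,0],[1,0.08,-0.02,0,0,0,0],[1,0.14,-0.035,0,0,0,0],[1,0.2,-0.05,0,0,0,0],[1,0.26,-0.0625,0,0,0,0],[1,0.3,-0.0625,0,0,0,0],[1,0.329,-0.0625,0,0,0,0],[1,0.329,-0.0625,0,0,0,0]]';  python3 - <<'E'
from h import *
st(); s=cam('side'); u,v=proj(s,[.589,-.2175,.05]); print(u,v); save(s,'s2.png',(int(u)-65,int(v)-50,int(u)+65,int(v)+50),6); print(int(u)-65,int(v)-50)
E
```

```text
time: 3.4
ee_pos: [0.4281, -0.2423, 0.0551]
eef_rot: [0.997, -0.071, 0.0, 0.0]
ft_force: [-0.8, -1.2, -0.0]
width: 0.0189
grip_force: 30.0
time: 4.4
ee_pos: [0.5296, -0.237, 0.0551]
eef_rot: [0.998, -0.07, 0.001, -0.0]
ft_force: [1.5, 0.9, 0.6]
width: 0.0189
grip_force: 30.0
{'time': 4.4, 'ee_pos': [0.5296, -0.237, 0.0551], 'eef_rot': [0.9975, -0.0704, 0.0007, -0.0002], 'ft_force': [1.4535, 0.8538, 0.649], 'width': 0.0189, 'grip_force': 30.0, 'joint_positions': [0.6535, 0.4306, -0.3773, 1.757, 0.1843, 0.9877, -1.5059]}
319.3519175832439 276.10956440565195
254 226
```

View pics/s2.png

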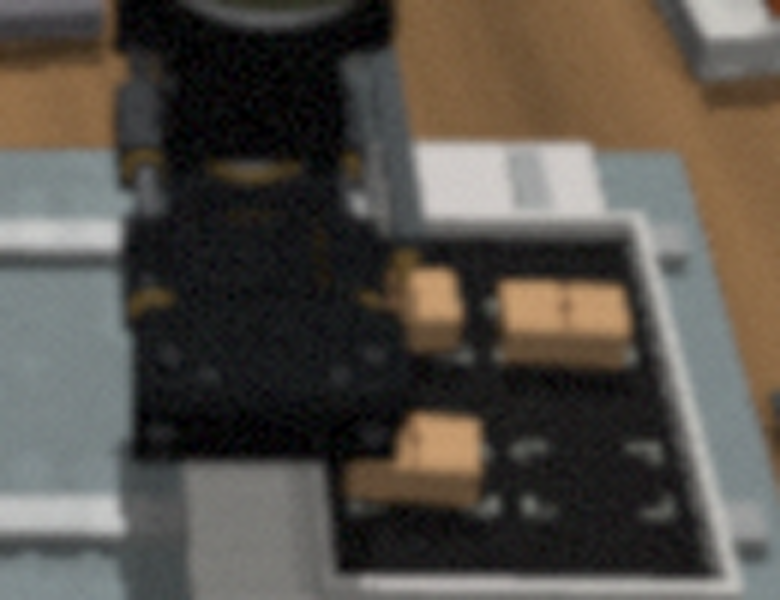

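The side crop shows b3's dot at (567,305), blank 1's right end at (461,296), and the pointer tip near (405,277), partly hidden by the hand. I check numerically and add a wrist view.

```bash
python3 - <<'E'
from h import *
s=cam('side'); f=lambda x,y,z:at(s,254+x/6,226+y/6,z)
P=at(s,200+487/4,200+290/4,.058); P2=f(405,277,.058); E=f(461,296,.05); u=np.array([.9893,-.1444,0]); print('ptr',P,P2,'b1',E-.02*u,'b3',f(567,305,.05))
w=cam('wrist'); a=np.array(proj(w,[.589,-.2175,.055])); print(a); x,y=(a-[55,45]).astype(int); x=max(x,0);y=max(y,0); save(w,'w2.png',(x,y,x+110,y+90),7); print(x,y)
E
```

```text
ptr [ 0.59347954 -0.21597132  0.058     ] [ 0.5932267  -0.21506018  0.058     ] b1 [ 0.59203127 -0.21574285  0.05      ] b3 [ 0.6448496  -0.22712265  0.05      ]
[201.13264176 158.55121994]
146 113
```

View pics/w2.png

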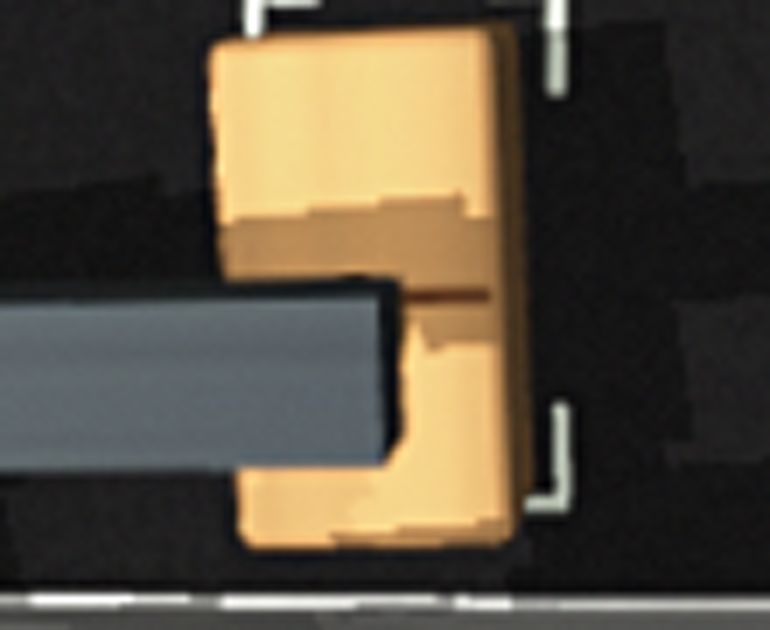

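The wrist crop shows blank 1 under the bar: centre line at (445,295), blank edges at columns 215–500, bar end face at columns 380–400 and bar top face at rows 297–468. I work out the bar-to-blank offset.

```bash
python3 - <<'E'
from h import *
w=cam('wrist'); f=lambda x,y,z:at(w,146+x/7,113+y/7,z)
st()
u=R.from_euler('z',-8.3,degrees=True).as_matrix().T
a,b=f(380,298,.088),f(385,468,.088); print('bar end top',u@a,u@b)
bx=[f(210,48,.05),f(488,25,.05),f(513,538,.05),f(240,548,.05)]; print('blank c',u@np.mean(bx,0),[np.round(u@q,4) for q in bx])
print(u@f(445,295,.05))
print('side ptr',u@[.5934,-.2155,.058])
E
```

```text
{'time': 4.6, 'ee_pos': [0.5283, -0.2374, 0.0551], 'eef_rot': [0.9975, -0.0707, 0.0001, 0.0], 'ft_force': [1.8894, 1.1205, 0.1464], 'width': 0.0193, 'grip_force': 30.0, 'joint_positions': [0.6545, 0.4292, -0.3769, 1.7589, 0.1845, 0.9881, -1.5057]}
bar end top [ 0.62117602 -0.13617645  0.088     ] [ 0.61137139 -0.13605531  0.088     ]
blank c [ 0.61499215 -0.1274452   0.05      ] [array([ 0.6338, -0.1167,  0.05  ]), array([ 0.6348, -0.1376,  0.05  ]), array([ 0.5961, -0.1385,  0.05  ]), array([ 0.5953, -0.117 ,  0.05  ])]
[ 0.61486796 -0.13394479  0.05      ]
side ptr [ 0.61829336 -0.12758184  0.058     ]
```

```bash
python3 - <<'E'
from h import *
s=cam('side');u=R.from_euler('z',-8.3,degrees=True).as_matrix().T
g=lambda x,y,z:u@at(s,200+x/4,200+y/4,z)
print('end bottom',g(490,267,.08),'tip',g(487,290,.058),g(487,294,.058))
w=cam('wrist')
p=u.T@[.6163,-.1276,.058]; print(p)
E
python3 -m pendant '[[1,0.005,0,0,0,0,0],[1,0.005,0,0,0,0,0],[1,0.005,0,0,0,0,0],[1,0.005,0,0,0,0,0],[1,0.005,0,0,0,0,0],[1,0.005,0,0,0,0,0],[1,0.005,0,0,0,0,0],[1,0.005,0,0,0,0,0]]'; python3 - <<'E'
from h import *
w=cam('wrist'); save(w,'w3.png',(131,98,271,203),5.5)
E
```

```text
end bottom [ 0.61716841 -0.1334727   0.08      ] tip [ 0.61844011 -0.12803674  0.058     ] [ 0.61812304 -0.13063343  0.058     ]
[ 0.59142489 -0.21523022  0.058     ]
time: 5.7
ee_pos: [0.5299, -0.2378, 0.0551]
eef_rot: [0.997, -0.071, 0.0, 0.0]
ft_force: [-2.2, -0.2, 2.0]
width: 0.0191
grip_force: 30.0
```

View pics/w3.png

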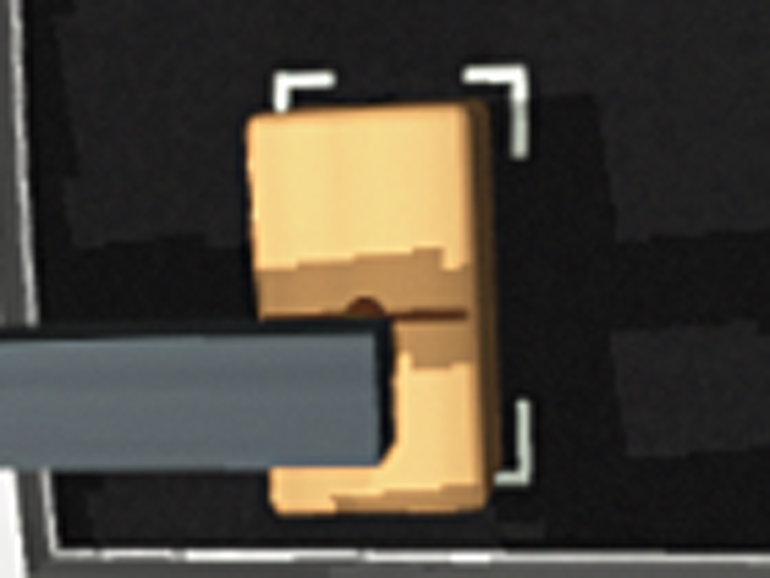

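The dot is now at (365,305), just peeking past the bar's rear edge, with the bar end at column 385. The tip is about 5 mm inboard of the bar end, so I shift 2.5 mm right and hold.

```bash
python3 -m pendant '[[1,-0.001,0.008,0,0,0,0],[1,-0.001,0.008,0,0,0,0],[1,-0.001,0.008,0,0,0,0],[1,-0.001,0.008,0,0,0,0],[1,-0.001,0.008,0,0,0,0],[1,-0.001,0.008,0,0,0,0],[1,-0.001,0.008,0,0,0,0],[1,-0.001,0.008,0,0,0,0]]'; python3 - <<'E'
from h import *
st(); w=cam('wrist'); save(w,'w4.png',(131,98,271,203),5.5)
u=R.from_euler('z',-8.3,degrees=True).as_matrix().T
hsv=cv2.cvtColor(w['img'],cv2.COLOR_BGR2HSV); m=cv2.inRange(hsv,(5,70,90),(25,255,255))
for q in cv2.findContours(m,cv2.RETR_EXTERNAL,cv2.CHAIN_APPROX_NONE)[0]:
    q=cv2.minAreaRect(q)
    if 200<q[1][0]*q[1][1]<2500: bx=np.array([u@at(w,*x,.05) for x in cv2.boxPoints(q)]); print(np.round(q[0],1),np.round(q[1],1),bx.mean(0).round(4))
s=cam('side'); hsv=cv2.cvtColor(s['img'],cv2.COLOR_BGR2HSV); save(s,'s3.png',(254,226,384,326),6)
E
```

```text
time: 6.75
ee_pos: [0.5293, -0.24, 0.055]
eef_rot: [0.997, -0.071, 0.0, 0.0]
ft_force: [2.2, -0.5, 0.3]
width: 0.0195
grip_force: 30.0
{'time': 6.75, 'ee_pos': [0.5293, -0.24, 0.055], 'eef_rot': [0.9975, -0.0707, 0.0, 0.0], 'ft_force': [2.2205, -0.4803, 0.2904], 'width': 0.0195, 'grip_force': 30.0, 'joint_positions': [0.6561, 0.433, -0.3755, 1.7534, 0.1852, 0.9899, -1.5023]}
[388.5 365.9] [ 5.3 42.1] [ 0.4441 -0.273   0.05  ]
[500.5 368. ] [30. 21.] [ 0.3768 -0.4544  0.05  ]
[ 10. 367.] [20. 32.] [0.378  0.1309 0.05  ]
[414.2 301.4] [34.2 49.9] [ 0.5138 -0.2757  0.05  ]
[ 88.9 300.5] [44.7 20.8] [ 0.5131 -0.0395  0.05  ]
[301.3 281.4] [45.2  6.4] [ 0.5384 -0.1887  0.05  ]
```

View pics/s3.png

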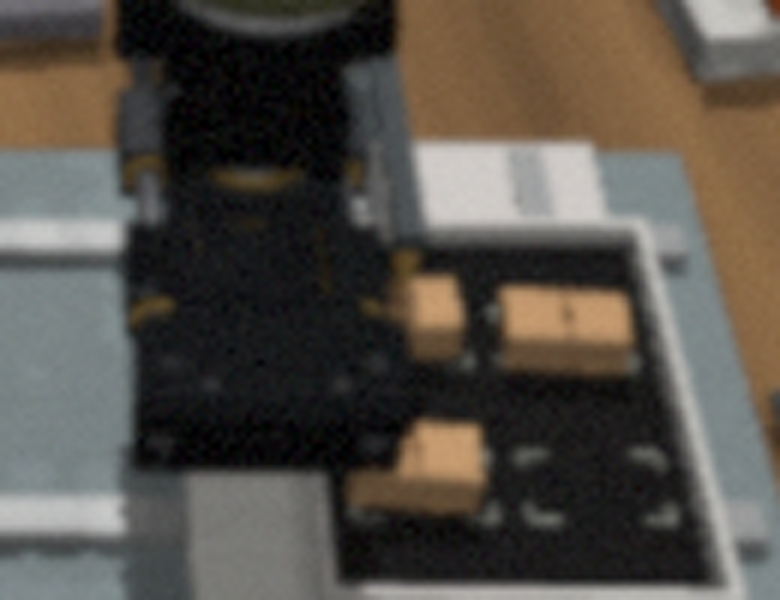

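Relative to b3's dot (568,315) and the pointer (406,~278), blank 1 is within about 1.5 mm of the tip, and it has been held for over 1 s. Now blank 2.

```bash
python3 -m pendant '[[1,0.001,-0.02,0,0,0,0],[1,0.003,-0.06,0,0,0,0],[1,0.005,-0.11,0,0,0,0],[1,0.005,-0.155,0,0,0,0],[1,0.005,-0.185,0,0,0,0],[1,0.005,-0.198,0,0,0,0],[1,0.005,-0.198,0,0,0,0],[1,0.005,-0.198,0,0,0,0]]'; python3 - <<'E'
from h import *
st(); w=cam('wrist'); save(w,'w5.png',(120,60,290,190),4.5)
E
```

```text
time: 7.85
ee_pos: [0.5392, -0.1812, 0.0551]
eef_rot: [0.997, -0.071, -0.0, -0.0]
ft_force: [-1.2, 1.4, 1.6]
width: 0.0189
grip_force: 30.0
{'time': 7.85, 'ee_pos': [0.5392, -0.1812, 0.0551], 'eef_rot': [0.9975, -0.0707, -0.0, -0.0002], 'ft_force': [-1.2174, 1.3746, 1.6242], 'width': 0.0189, 'grip_force': 30.0001, 'joint_positions': [0.5789, 0.4132, -0.4011, 1.7851, 0.1893, 0.9813, -1.61]}
```

View pics/w5.png

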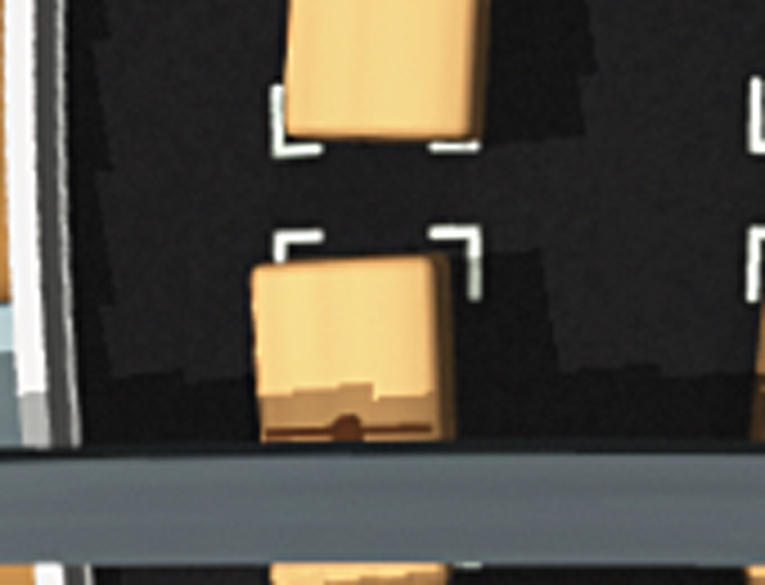

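Blanks 1 and 3 haven't moved on the carriage; the bar crosses b1 at row 450, and b2 lies to the right, outside the crop. I check b2 numerically and hold.

```bash
python3 -m pendant '[[1,0,0,0,0,0,0],[1,0,0,0,0,0,0],[1,0,0,0,0,0,0],[1,0,0,0,0,0,0],[1,0,0,0,0,0,0],[1,0,0,0,0,0,0],[1,0,0,0,0,0,0],[1,0,0,0,0,0,0]]'; python3 - <<'E'
from h import *
w=cam('wrist'); print(r.read_state()['ee_pos'])
U=R.from_euler('z',-8.3,degrees=True).as_matrix()
hsv=cv2.cvtColor(w['img'],cv2.COLOR_BGR2HSV); m=cv2.inRange(hsv,(8,90,90),(25,200,255)); m[:50]=0;m[200:]=0
n,l,s,c=cv2.connectedComponentsWithStats(m)
for i in range(1,n):
    if s[i,4]>60: print(s[i].tolist())
for b in ([.6163,-.1303],): print(np.round(proj(w,U@[*b,.05]),1),[np.round(proj(w,U@[b[0]+i*.02,b[1]+j*.011,.05]),1).tolist() for i in(-1,1) for j in(-1,1)])
E
```

```text
time: 8.9
ee_pos: [0.5391, -0.1814, 0.055]
eef_rot: [0.997, -0.071, 0.0, 0.0]
ft_force: [-1.7, 0.9, 1.2]
width: 0.0193
grip_force: 30.0
[ 0.53916655 -0.18141515  0.05504779]
[0, 50, 122, 117, 11031]
[183, 50, 44, 41, 1725]
[435, 50, 77, 150, 10162]
[176, 117, 42, 41, 1603]
[288, 118, 46, 41, 1594]
[0, 184, 129, 16, 1688]
[180, 185, 40, 7, 244]
[286, 186, 40, 9, 315]
[311.8 157.7] [[329.6, 194.3], [289.8, 194.2], [333.9, 120.3], [291.9, 118.8]]
```

Blank 2's blob (columns 288–334, rows 118–195) matches the expected outline under the pointer. Now blank 3.

```bash
python3 -m pendant '[[1,-0.02,0.02,0,0,0,0],[1,-0.06,0.06,0,0,0,0],[1,-0.11,0.105,0,0,0,0],[1,-0.15,0.145,0,0,0,0],[1,-0.177,0.17,0,0,0,0],[1,-0.185,0.18,0,0,0,0],[1,-0.185,0.18,0,0,0,0],[1,-0.185,0.18,0,0,0,0]]'; python3 - <<'E'
from h import *
w=cam('wrist'); print(r.read_state()['ee_pos'])
U=R.from_euler('z',-8.3,degrees=True).as_matrix()
hsv=cv2.cvtColor(w['img'],cv2.COLOR_BGR2HSV); m=cv2.inRange(hsv,(8,90,90),(25,200,255)); m[200:]=0
n,l,s,c=cv2.connectedComponentsWithStats(m)
for i in range(1,n):
    if s[i,4]>60: print(s[i].tolist())
for b in ([.6163,-.1303],): print(np.round(proj(w,U@[*b,.05]),1),[np.round(proj(w,U@[b[0]+i*.02,b[1]+j*.011,.05]),1).tolist() for i in(-1,1) for j in(-1,1)])
E
python3 -m pendant '[[1,-0,0,0,0,0,0],[1,0,0,0,0,0,0],[1,0,0,0,0,0,0],[1,0,0,0,0,0,0],[1,0,0,0,0,0,0]]'
```

```text
time: 9.95
ee_pos: [0.4764, -0.2272, 0.055]
eef_rot: [0.997, -0.071, -0.0, 0.0]
ft_force: [-1.4, -1.7, -0.2]
width: 0.0189
grip_force: 30.0
[ 0.47657465 -0.22707042  0.05502013]
[0, 0, 73, 62, 3700]
[381, 0, 131, 200, 24383]
[183, 17, 46, 74, 2420]
[0, 98, 81, 102, 7130]
[176, 117, 43, 75, 2979]
[285, 118, 49, 77, 3139]
[206.1  50.6] [[227.9, 88.3], [185.0, 89.9], [228.2, 13.0], [185.5, 15.5]]
time: 10.62
ee_pos: [0.4767, -0.227, 0.0551]
eef_rot: [0.998, -0.071, 0.0, 0.0]
ft_force: [-1.1, -1.6, -0.2]
width: 0.0189
grip_force: 30.0
```

```bash
python3 -m pendant '[[1,0.004,0,0,0,0,0],[1,0.004,0,0,0,0,0],[1,0.004,0,0,0,0,0],[1,0.004,0,0,0,0,0],[1,0.004,0,0,0,0,0],[1,0.004,0,0,0,0,0],[1,0.004,0,0,0,0,0],[1,0.004,0,0,0,0,0]]'; python3 -m pendant '[[1,-0.02,0.01,0,0,0,0],[1,-0.06,0.03,0,0,0,0],[1,-0.1,0.05,0,0,0,0],[1,-0.14,0.07,0,0,0,0],[1,-0.158,0.079,0,0,0,0],[1,-0.162,0.08,0,0,0,0],[1,-0.162,0.08,0,0,0,0],[1,-0.162,0.08,0,0,0,0]]'
```

```text
time: 11.62
ee_pos: [0.4779, -0.2271, 0.0551]
eef_rot: [0.997, -0.071, 0.0, 0.0]
ft_force: [0.8, -1.0, -2.1]
width: 0.0192
grip_force: 30.0
time: 12.62
ee_pos: [0.4276, -0.2448, 0.0552]
eef_rot: [0.997, -0.071, 0.002, 0.001]
ft_force: [9.7, -3.7, -12.9]
width: 0.0193
grip_force: 30.0
```

```bash
python3 -m pendant '[[-0.5,0,0,0,0,0,0],[-0.5,0.003,-0.003,0,0,0,0],[-0.5,0.003,-0.003,0,0,0,0],[-0.5,0.003,-0.003,-0.2,0,0,0],[-0.5,0.003,-0.003,-0.4,0,0,0],[-0.5,0.003,-0.05,-0.5,0,0,-0.05],[-0.5,0.003,-0.2,-0.5,0,0,-0.1],[-0.5,0.003,-0.4,-0.5,0,0,-0.16]]' ; python3 -m pendant '[[-1,-0.05,-0.2,0,0,0,0],[-1,-0.11,-0.4,0,0,0,0],[-1,-0.18,-0.6,0,0,0,0],[-1,-0.22,-0.8,0,0,0,0],[-1,-0.26,-0.93,0,0,0,0],[-1,-0.26,-0.93,0,0,0,0],[-1,-0.26,-0.93,0,0,0,0],[-1,-0.26,-0.93,0,0,0,0]]'; python3 - <<'E'
from h import *
st(); w=cam('wrist'); save(w,'w6.png',k=1.5); print(toolshift([.5027,.1727,.2]))
t=cam('top'); hsv=cv2.cvtColor(t['img'],cv2.COLOR_BGR2HSV)
m=np.zeros(hsv.shape[:2],np.uint8); m[140:210,335:410]=cv2.inRange(hsv,(5,70,110),(25,255,255))[140:210,335:410]
for c in cv2.findContours(m,cv2.RETR_EXTERNAL,cv2.CHAIN_APPROX_NONE)[0]:
    if cv2.contourArea(c)>25: q=cv2.minAreaRect(c); print(q, at(t,*q[0],.048).round(4))
E
```

```text
time: 13.62
ee_pos: [0.4441, -0.1252, 0.2056]
eef_rot: [0.995, 0.097, 0.0, 0.0]
ft_force: [0.7, 0.9, -0.3]
width: 0.0647
grip_force: 0.0
time: 14.62
ee_pos: [0.3142, 0.1326, 0.205]
eef_rot: [0.995, 0.096, -0.0, -0.0]
ft_force: [-0.5, 0.1, 0.4]
width: 0.087
grip_force: 0.0
{'time': 14.625, 'ee_pos': [0.3142, 0.1326, 0.205], 'eef_rot': [0.9954, 0.0958, -0.0001, -0.0002], 'ft_force': [-0.4679, 0.0745, 0.4057], 'width': 0.087, 'grip_force': 0.0, 'joint_positions': [0.4784, -0.361, -0.8079, 2.1282, -0.2703, 1.2791, -1.5956]}
[ 0.64238693 -0.01124467  0.01618723]
((386.3840026855469, 186.88800048828125), (9.65981388092041, 16.09969139099121), 10.30484676361084) [ 0.4777 -0.2794  0.048 ]
((361.4999694824219, 175.5), (32.496212005615234, 12.224472045898438), 79.3803482055664) [ 0.5073 -0.2167  0.048 ]
((404.5, 150.0), (20.0, 9.0), 90.0) [ 0.5731 -0.3302  0.048 ]
```

View pics/w6.png

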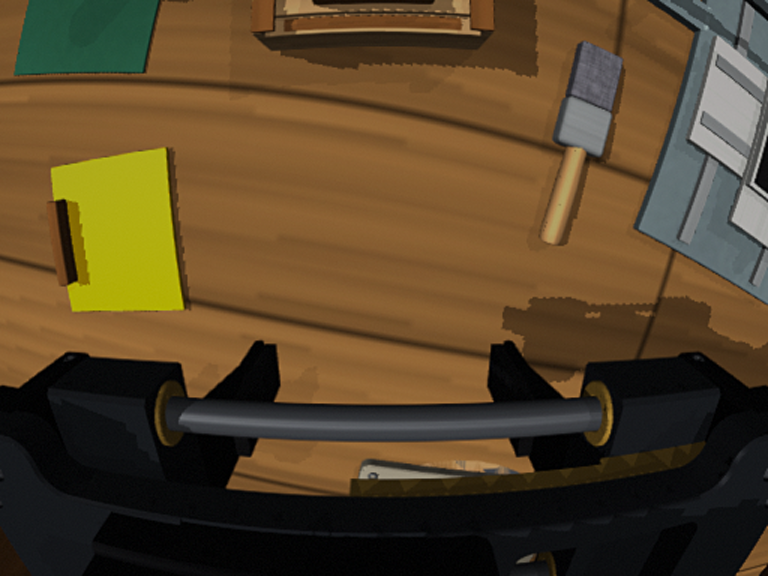

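The wrist view shows the box's near end at the top (265–490, 35) and the yellow decoy on the left. Contours for b1 and b3 now merge in the top view, so one may have been knocked; I'll check that later. Moving closer to the box.

```bash
python3 -m pendant '[[-1,0.2,0,-0.05,0,0,0],[-1,0.37,-0.01,-0.1,0,0,0],[-1,0.37,-0.01,-0.1,0,0,0],[-1,0.37,-0.01,-0.1,0,0,0]]'; python3 - <<'E'
from h import *
st(); w=cam('wrist'); save(w,'w7.png',k=1.5); print(w['o'])
for p in ([.5027,.1727,.083],[.6152,.2788,.064],[.6407,.1305,.064],[.4902,.0969,.064],[.4625,.2448,.064]): print((np.array(proj(w,p))*1.5).round())
E
```

```text
time: 15.22
ee_pos: [0.4218, 0.1574, 0.2344]
eef_rot: [0.995, 0.096, -0.001, -0.0]
ft_force: [-0.6, 0.7, 0.6]
width: 0.087
grip_force: 0.0
{'time': 15.225, 'ee_pos': [0.4218, 0.1574, 0.2344], 'eef_rot': [0.9953, 0.0965, -0.0009, -0.0004], 'ft_force': [-0.6331, 0.6995, 0.6487], 'width': 0.087, 'grip_force': 0.0, 'joint_positions': [0.5517, -0.0137, -0.9799, 1.857, -0.0133, 1.2938, -1.802]}
[0.50408268 0.17364219 0.38056898]
[384. 159.]
[270. -10.]
[479.  -8.]
[484. 198.]
[275. 197.]
```

View pics/w7.png

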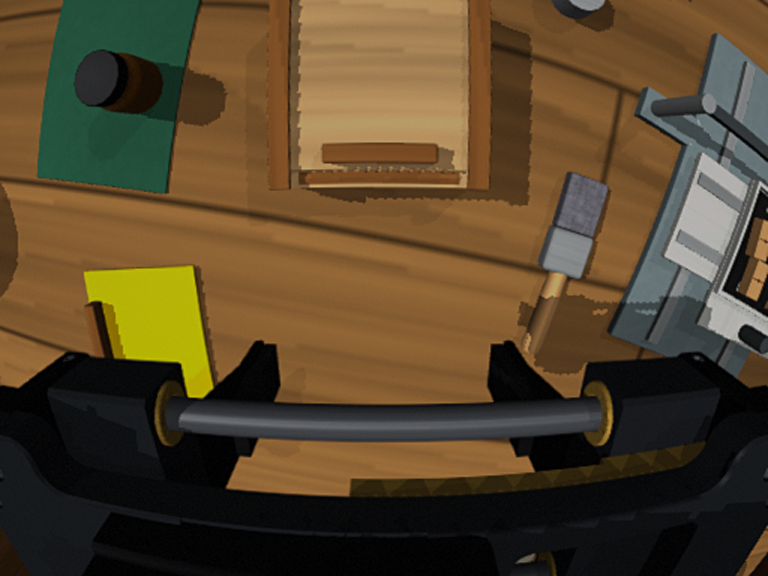

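The wrist view shows the lid bar top at (380,152), near box corners at (270,190) and (490,189), the ridge at (380,178), and the jar at (102,80). The box lines up with the tool.

```bash
python3 - <<'E'
from h import *
w=cam('wrist'); k=1/1.5
for n,u,v,z in(('bar',380.5,152,.074),('barL',323,153,.074),('barR',438,153,.074),('NL',270,190,.064),('NR',490,190,.064),('e1',292,0,.064),('e2',290,188,.064),('e3',469,0,.064),('e4',467,188,.064)): print(n,at(w,u*k,v*k,z).round(4))
f=lambda u,v,z:at(w,u*k,v*k,z)
for a,b in((f(290,188,.064),f(292,2,.064)),(f(467,188,.064),f(469,2,.064))): print(np.degrees(np.arctan2(*(b-a)[1::-1])))
d=f(323,153,.074)-f(438,153,.074);print(np.degrees(np.arctan2(-d[0],d[1])))
print(toolshift(f(380.5,152,.072)+[0,0,-.013]))
E
```

```text
bar [0.5067 0.1757 0.074 ]
barL [0.4991 0.2141 0.074 ]
barR [0.514  0.1373 0.074 ]
NL [0.4665 0.2492 0.064 ]
NR [0.4967 0.0936 0.064 ]
e1 [0.6084 0.26   0.064 ]
e2 [0.4703 0.2347 0.064 ]
e3 [0.6323 0.136  0.064 ]
e4 [0.4943 0.1105 0.064 ]
10.366620331658206
10.505239135172184
10.97484597925205
[ 0.29074741 -0.00640597  0.58616772]
```

```bash
python3 -m pendant '[[-1,0.1,0,0.05,0,0,-0.085],[-1,0.2,-0.006,0.1,0,0,-0.17],[-1,0.29,-0.006,0.2,0,0,-0.255],[-1,0.29,-0.006,0.2,0,0,-0.34],[-1,0.29,-0.006,0.2,0,0,-0.425],[-1,0.29,-0.006,0.2,0,0,-0.51],[-1,0.29,-0.006,0.2,0,0,-0.595],[-1,0.29,-0.006,0.2,0,0,-0.68]]'; python3 -m pendant '[[-1,0,0,0,0,0,-0.066],[-1,0,0,0.05,0,0,-0.066],[-1,0,0,0.05,0,0,-0.066]]'; python3 - <<'E'
from h import *
st(); print(toolshift([.5067,.1757,.073])); s=r.read_state(); print(np.degrees(R.from_quat(s['eef_rot']).as_euler('xyz')))
E
```

```text
time: 16.32
ee_pos: [0.5067, 0.1757, 0.1755]
eef_rot: [0.688, 0.726, -0.001, 0.002]
ft_force: [0.7, 0.7, -0.3]
width: 0.0869
grip_force: 0.0
time: 16.7
ee_pos: [0.5063, 0.1754, 0.1587]
eef_rot: [0.64, 0.769, -0.001, 0.0]
ft_force: [-0.2, -0.2, 0.1]
width: 0.087
grip_force: 0.0
{'time': 16.7, 'ee_pos': [0.5063, 0.1754, 0.1587], 'eef_rot': [0.6398, 0.7685, -0.0012, 0.0001], 'ft_force': [-0.2422, -0.241, 0.0806], 'width': 0.087, 'grip_force': 0.0, 'joint_positions': [0.5552, 0.447, -1.1893, 1.7509, 0.4378, 1.2477, -0.5633]}
[0.00110881 0.0020092  0.28568064]
[-1.79899794e+02  1.01309498e-01  1.00446516e+02]
```

```bash
python3 -m pendant '[[-1,0,0.002,0.15,0,0,0],[-1,0,0.002,0.25,0,0,0],[-1,0,0.002,0.285,0,0,0],[-1,0,0.002,0.285,0,0,0],[0.9,0,0.002,0.285,0,0,0],[0.9,0,0.002,0.285,0,0,0],[0.9,0,0.002,0.285,0,0,0],[0.9,0,0.002,0.285,0,0,0]]' 30; python3 -m pendant '[[0.9,0,0,0,0,0,0],[0.9,0,0,0,0,0,0],[0.9,0,0,0,0,0,0],[0.9,0,0,0,0,0,0]]'; python3 -c "
from h import *
st()"
```

```text
time: 17.7
ee_pos: [0.508, 0.1762, 0.0747]
eef_rot: [0.639, 0.769, 0.0, 0.0]
ft_force: [-0.5, 1.0, 0.2]
width: 0.0551
grip_force: 0.0
time: 18.2
ee_pos: [0.5077, 0.1763, 0.0745]
eef_rot: [0.639, 0.769, -0.0, -0.0]
ft_force: [-0.1, -0.5, 0.0]
width: 0.0154
grip_force: 0.4
{'time': 18.2, 'ee_pos': [0.5077, 0.1763, 0.0745], 'eef_rot': [0.6387, 0.7695, -0.0001, -0.0001], 'ft_force': [-0.1247, -0.4515, 0.039], 'width': 0.0154, 'grip_force': 0.4383, 'joint_positions': [0.4786, 0.548, -1.1025, 1.828, 0.5455, 1.1104, -0.6356]}
```

```bash
python3 -m pendant '[[1,0,0,0,0,0,0],[1,0,0,0,0,0,0],[1,0,0,-0.008,0,0,0],[1,0,0,-0.01,0,0,0],[1,0,-0.01,-0.01,0,0,0],[1,0,-0.02,-0.01,0,0,0],[1,0,-0.035,-0.01,0,0,0],[1,0,-0.05,-0.01,0,0,0]]'; python3 -m pendant '[[1,0,-0.02,0,0,0,0],[1,0,-0.05,0.003,0,0,0],[1,0,-0.09,0.006,0,0,0],[1,0,-0.13,0.01,0,0,0],[1,0,-0.17,0.01,0,0,0],[1,0,-0.21,0.01,0,0,0],[1,0,-0.24,0.01,0,0,0],[1,0,-0.262,0.01,0,0,0]]';  python3 -c "
from h import *
st();t=cam('top');save(t,'t2.png',(140,80,420,245),2.8)"
```

```text
time: 19.2
ee_pos: [0.4927, 0.1734, 0.0775]
eef_rot: [0.639, 0.769, -0.0, 0.0]
ft_force: [-0.4, -0.3, -2.5]
width: 0.0138
grip_force: 30.0
time: 20.2
ee_pos: [0.4158, 0.159, 0.0748]
eef_rot: [0.639, 0.769, 0.0, 0.0]
ft_force: [2.9, 0.7, 5.0]
width: 0.0135
grip_force: 30.2
{'time': 20.2, 'ee_pos': [0.4158, 0.159, 0.0748], 'eef_rot': [0.6387, 0.7695, 0.0004, 0.0005], 'ft_force': [2.9153, 0.6502, 5.0179], 'width': 0.0135, 'grip_force': 30.1794, 'joint_positions': [0.6812, 0.3561, -1.2622, 2.0509, 0.4026, 1.0151, -0.5972]}
```

View pics/t2.png

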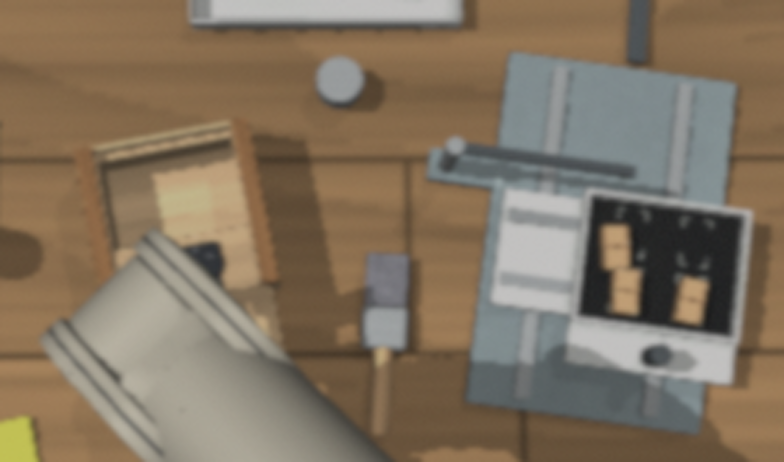

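The lid is drawn out about 93 mm, baring the inside. b3 has been knocked to (616,246), close to b1 (626,291); b2 is at (691,300). I release the lid and return above the carriage.

```bash
python3 -m pendant '[[0.5,0,0,0.004,0,0,0],[0.3,0,0,0.006,0,0,0],[0,0,0,0.006,0,0,0],[0,0,0,-0.05,0,0,0],[0,0,0,-0.2,0,0,0],[0,0,0,-0.4,0,0,0],[0,-0.15,-0.03,-0.45,0,0,0.08],[0,-0.3,-0.06,-0.45,0,0,0.165]]'; python3 -m pendant '[[0,-0.15,0,0,0,0,0.085],[0,-0.3,0,0,0,0,0.17],[0,-0.45,0,0,0,0,0.255],[0,-0.6,0,0,0,0,0.34],[0,-0.75,0,0,0,0,0.425],[0,-0.9,0,0,0,0,0.51],[0,-0.95,0,0,0,0,0.595],[0,-0.95,0,0,0,0,0.68]]';python3 -m pendant '[[0,0,0,0,0,0,0.06],[0,0,0,0,0,0,0.06]]'; python3 - <<'E'
from h import *
st(); s=r.read_state(); print(np.degrees(R.from_quat(s['eef_rot']).as_euler('xyz'))); print(toolshift([.425,-.245,.19]))
E
```

```text
time: 21.25
ee_pos: [0.4154, 0.0669, 0.2107]
eef_rot: [0.756, 0.655, 0.0, 0.002]
ft_force: [0.6, -1.2, -1.0]
width: 0.0432
grip_force: 0.0
time: 22.25
ee_pos: [0.3747, -0.2159, 0.2093]
eef_rot: [1.0, -0.0, -0.0, -0.001]
ft_force: [0.5, 0.4, 0.6]
width: 0.0433
grip_force: 0.0
time: 22.5
ee_pos: [0.3751, -0.2148, 0.2094]
eef_rot: [0.998, -0.059, -0.0, -0.0]
ft_force: [1.0, -0.4, 0.7]
width: 0.0434
grip_force: 0.0
{'time': 22.5, 'ee_pos': [0.3751, -0.2148, 0.2094], 'eef_rot': [0.9983, -0.0586, -0.0003, -0.0001], 'ft_force': [1.0107, -0.4048, 0.7323], 'width': 0.0434, 'grip_force': 0.0, 'joint_positions': [1.5793, -0.0573, -1.1037, 1.9296, -0.0541, 1.2389, -1.1941]}
[-1.79987907e+02  3.47910530e-02 -6.71746814e+00]
[0.17694579 0.08055861 0.06466217]
```

```bash
python3 -m pendant '[[0,0.09,0.04,0,0,0,0.01],[0,0.177,0.08,0.03,0,0,0.013],[0,0.177,0.08,0.06,0,0,0.013],[0,0.177,0.08,0.06,0,0,0.013]]'; cat > bl.py <<'E'
from h import *
s=r.read_state(); print(s['ee_pos'],np.degrees(R.from_quat(s['eef_rot']).as_euler('xyz'))[2])
w=cam('wrist'); U=R.from_euler('z',-8.3,degrees=True).as_matrix()
poly=np.array([proj(w,[.428,-.2445,.034]+U@[a,b,0]) for a,b in((29,74),(142,74),(142,-74),(29,-74)) for a,b in((a/1e3,b/1e3),)]).astype(np.int32)
hsv=cv2.cvtColor(w['img'],cv2.COLOR_BGR2HSV); m=cv2.inRange(hsv,(8,90,150),(25,255,255)); k=np.zeros_like(m); cv2.fillPoly(k,[poly],255); m&=k
Rt=R.from_quat(s['eef_rot']).as_matrix()
for q in cv2.findContours(m,cv2.RETR_EXTERNAL,cv2.CHAIN_APPROX_NONE)[0]:
    if cv2.contourArea(q)>100:
        pts=np.array([at(w,*p[0],.05)[:2] for p in q],np.float32); c,sz,an=cv2.minAreaRect(pts); 
        if sz[0]<sz[1]: an-=90
        an=(an+90)%180-90
        print('c',np.round(c,4),'size',np.round(sz,4),'yaw',round(an,1),'shift to z.0515',(Rt.T@(np.array([*c,.0515])-s['ee_pos'])/.3).round(3))
E
python3 bl.py
```

```text
time: 23.0
ee_pos: [0.4245, -0.2441, 0.1908]
eef_rot: [0.997, -0.071, -0.001, -0.001]
ft_force: [-0.4, 0.9, 1.1]
width: 0.0435
grip_force: 0.0
[ 0.42452838 -0.2441394   0.19080416] -8.161327020069994
c [ 0.4791 -0.2801] size [0.0213 0.039 ] yaw -12.6 shift to z.0515 [0.198 0.093 0.464]
c [ 0.5085 -0.2183] size [0.082  0.0284] yaw 8.1 shift to z.0515 [ 0.266 -0.124  0.464]
```

```bash
python3 -m pendant '[[0,0.1,0.05,0.1,0,0,0.037],[0,0.198,0.093,0.2,0,0,0.037],[0,0.198,0.093,0.33,0,0,0.037],[0,0.198,0.093,0.43,0,0,0.037],[0,0.198,0.093,0.464,0,0,0.037],[0,0.198,0.093,0.464,0,0,0.037],[0.9,0.198,0.093,0.464,0,0,0.037],[0.9,0.198,0.093,0.464,0,0,0.037]]' 15; python3 -m pendant '[[0.9,0,0,0,0,0,0],[0.9,0,0,0,0,0,0],[0.9,0,0,0,0,0,0]]'
```

```text
time: 24.05
ee_pos: [0.4803, -0.2818, 0.0536]
eef_rot: [0.994, -0.111, 0.001, 0.001]
ft_force: [-0.8, 0.4, -0.1]
width: 0.0308
grip_force: 0.0
time: 24.42
ee_pos: [0.48, -0.2816, 0.0529]
eef_rot: [0.994, -0.111, 0.0, 0.0]
ft_force: [-1.9, -0.6, 5.5]
width: 0.0217
grip_force: 15.0
```

```bash
python3 -m pendant '[[1,0,0,-0.1,0,0,0],[1,0,0,-0.3,0,0,0],[1,0,-0.05,-0.48,0,0,0],[1,0,-0.2,-0.5,0,0,-0.05],[1,0,-0.35,-0.5,0,0,-0.1],[1,0,-0.5,-0.5,0,0,-0.15],[1,0.01,-0.65,-0.5,0,0,-0.194],[1,0.01,-0.8,-0.5,0,0,-0.194]]' 25; cat > go.py <<'E'
import sys
from h import *
st(); s=r.read_state(); print(np.degrees(R.from_quat(s['eef_rot']).as_euler('xyz'))[2]); print(toolshift([float(x) for x in sys.argv[1:4]]).round(3))
E
python3 go.py .5874 .1605 .15
```

```text
time: 25.42
ee_pos: [0.536, -0.0466, 0.2022]
eef_rot: [0.996, 0.092, -0.0, -0.0]
ft_force: [0.0, -1.0, 0.3]
width: 0.0214
grip_force: 25.0
{'time': 25.425, 'ee_pos': [0.536, -0.0466, 0.2022], 'eef_rot': [0.9958, 0.0921, -0.0001, -0.0], 'ft_force': [0.0041, -0.9882, 0.3024], 'width': 0.0214, 'grip_force': 24.9983, 'joint_positions': [0.999, 0.4036, -1.2141, 1.6938, 0.3897, 1.3195, -1.6751]}
10.565741422705763
[ 0.295 -0.647  0.174]
```

```bash
python3 -m pendant '[[1,0.08,-0.17,0,0,0,0],[1,0.16,-0.34,0,0,0,0],[1,0.24,-0.51,0,0,0,0],[1,0.295,-0.647,0.05,0,0,0],[1,0.295,-0.647,0.2,0,0,0],[1,0.295,-0.647,0.3,0,0,0],[1,0.295,-0.647,0.3,0,0,0]]'; python3 go.py .5874 .1605 .036
```

```text
time: 26.3
ee_pos: [0.5861, 0.1586, 0.1102]
eef_rot: [0.996, 0.092, -0.002, 0.0]
ft_force: [1.1, 0.4, 0.9]
width: 0.0211
grip_force: 25.0
{'time': 26.3, 'ee_pos': [0.5861, 0.1586, 0.1102], 'eef_rot': [0.9958, 0.0918, -0.0022, 0.0003], 'ft_force': [1.0581, 0.4149, 0.8953], 'width': 0.0211, 'grip_force': 25.0, 'joint_positions': [0.4431, 0.6413, -1.067, 1.6114, 0.5839, 1.2478, -2.1214]}
10.533419791870791
[ 0.006 -0.005  0.247]
```

```bash
python3 -m pendant '[[1,0.002,-0.002,0.12,0,0,0],[1,0.002,-0.002,0.22,0,0,0],[1,0.002,-0.002,0.245,0,0,0],[1,0.002,-0.002,0.245,0,0,0],[0.45,0.002,-0.002,0.245,0,0,0],[0.3,0.002,-0.002,0.245,0,0,0],[0.3,0.002,-0.002,0.1,0,0,0],[0.3,0.002,-0.002,-0.1,0,0,0]]'; python3 -m pendant '[[0,0,0,-0.15,0,0,0],[0,0,0.17,-0.2,0,0,0],[0,-0.08,0.35,-0.2,0,0,0.04],[0,-0.16,0.52,-0.2,0,0,0.08],[0,-0.22,0.7,-0.2,0,0,0.12],[0,-0.28,0.85,-0.2,0,0,0.155],[0,-0.3,0.9,-0.2,0,0,0.155],[0,-0.3,0.9,-0.2,0,0,0.155]]'; python3 go.py .425 -.245 .19
python3 - <<'E'
from h import *
s=cam('side'); hsv=cv2.cvtColor(s['img'],cv2.COLOR_BGR2HSV); save(s,'sbox.png',(220,130,320,210),6)
E
```

```text
time: 27.3
ee_pos: [0.5872, 0.1594, 0.1429]
eef_rot: [0.996, 0.092, -0.001, 0.0]
ft_force: [0.8, -0.5, -0.5]
width: 0.0303
grip_force: 0.0
time: 28.3
ee_pos: [0.5487, -0.1225, 0.2026]
eef_rot: [0.997, -0.071, 0.0, 0.0]
ft_force: [-0.2, -0.4, 0.5]
width: 0.0435
grip_force: 0.0
{'time': 28.3, 'ee_pos': [0.5487, -0.1225, 0.2026], 'eef_rot': [0.9975, -0.0709, 0.0, 0.0002], 'ft_force': [-0.2373, -0.3719, 0.4781], 'width': 0.0435, 'grip_force': 0.0, 'joint_positions': [1.0201, 0.4192, -1.1011, 1.6352, 0.3838, 1.3257, -1.8539]}
-8.13449775806615
[-0.35   0.462  0.042]
```

```bash
python3 -m pendant '[[0,-0.12,0.16,0,0,0,0],[0,-0.24,0.32,0.02,0,0,0],[0,-0.35,0.462,0.04,0,0,0],[0,-0.35,0.462,0.04,0,0,0],[0,-0.35,0.462,0.04,0,0,0]]'; sed -i 's/(8,90,150)/(8,90,190)/' bl.py; python3 bl.py; python3 - <<'E'
from h import *
w=cam('wrist'); p=[proj(w,q) for q in([.49,-.2225,.05],[.53,-.228,.05])]; x,y=np.mean(p,0).astype(int); print(x,y); save(w,'w8.png',(x-60,max(y-50,0),x+60,max(y-50,0)+100),6)
E
```

```text
time: 28.98
ee_pos: [0.4264, -0.2427, 0.1908]
eef_rot: [0.998, -0.069, 0.0, 0.0]
ft_force: [0.4, 0.9, 0.1]
width: 0.0433
grip_force: 0.0
[ 0.42636425 -0.24266767  0.19076313] -7.923448813785205
c [ 0.4786 -0.2206] size [0.0196 0.0177] yaw 81.5 shift to z.0515 [ 0.162 -0.097  0.464]
c [ 0.4983 -0.222 ] size [0.0198 0.0185] yaw 85.3 shift to z.0515 [ 0.228 -0.101  0.464]
c [ 0.519  -0.2133] size [0.0183 0.0199] yaw -89.9 shift to z.0515 [ 0.292 -0.14   0.464]
c [ 0.5389 -0.2134] size [0.0184 0.0199] yaw -89.8 shift to z.0515 [ 0.358 -0.148  0.464]
226 108
```

View pics/w8.png

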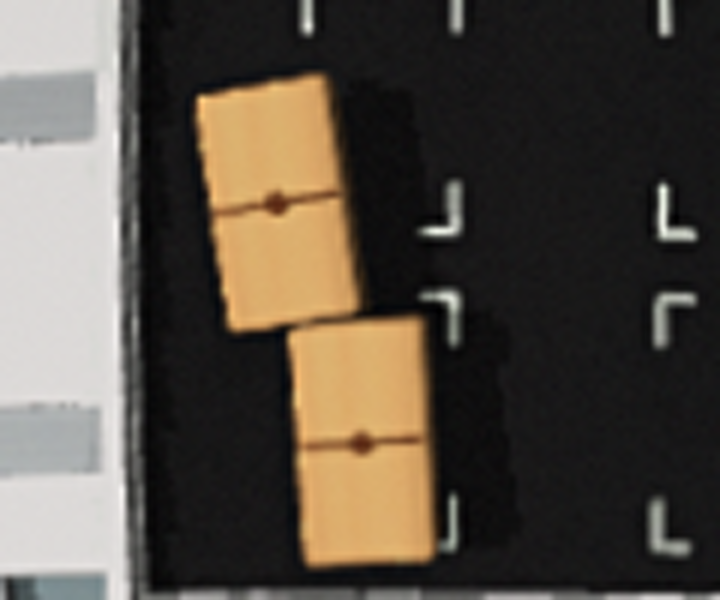

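The crop shows b1's dot at (362,442), slightly turned, and b3's dot at (277,203), turned and near the left rim (about 10 mm gap). I take b1 now, then b3 along its long axis.

```bash
python3 -m pendant '[[0,0.1,-0.05,0.1,0,0,-0.033],[0,0.195,-0.099,0.2,0,0,-0.033],[0,0.195,-0.099,0.33,0,0,-0.033],[0,0.195,-0.099,0.43,0,0,-0.033],[0,0.195,-0.099,0.466,0,0,-0.033],[0,0.195,-0.099,0.466,0,0,-0.033],[0.9,0.195,-0.099,0.466,0,0,-0.033],[0.9,0.195,-0.099,0.466,0,0,-0.033]]' 20; python3 -m pendant '[[0.9,0,0,0,0,0,0],[0.9,0,0,0,0,0,0],[0.9,0,0,0,0,0,0],[0.9,0,0,-0.1,0,0,0],[0.9,0,0,-0.3,0,0,0],[0.9,0,0,-0.5,0,0,0],[0.9,0,-0.15,-0.5,0,0,-0.05],[0.9,0,-0.3,-0.5,0,0,-0.1]]' 25;python3 go.py .5764 .2195 .2
```

```text
time: 30.08
ee_pos: [0.4878, -0.2237, 0.0516]
eef_rot: [0.999, -0.036, 0.0, 0.001]
ft_force: [-0.2, -0.5, -0.2]
width: 0.0307
grip_force: 0.0
time: 31.08
ee_pos: [0.4939, -0.1329, 0.2012]
eef_rot: [0.998, 0.07, 0.0, 0.001]
ft_force: [-0.3, 0.5, -0.2]
width: 0.0213
grip_force: 25.0
{'time': 31.075, 'ee_pos': [0.4939, -0.1329, 0.2012], 'eef_rot': [0.9976, 0.0695, 0.0003, 0.0006], 'ft_force': [-0.2877, 0.5206, -0.1961], 'width': 0.0213, 'grip_force': 24.9988, 'joint_positions': [1.2437, 0.3222, -1.2362, 1.7604, 0.3182, 1.2855, -1.4996]}
7.975884846445556
[ 0.435 -1.125  0.003]
```

```bash
python3 -m pendant '[[1,0.07,-0.18,0,0,0,-0.01],[1,0.14,-0.36,0,0,0,-0.022],[1,0.21,-0.54,0,0,0,-0.022],[1,0.28,-0.72,0,0,0,-0.022],[1,0.34,-0.88,0,0,0,-0.022],[1,0.385,-1,0,0,0,-0.022],[1,0.385,-1,0,0,0,-0.022]]';python3 go.py .5764 .2195 .036
```

```text
time: 31.95
ee_pos: [0.5662, 0.1835, 0.2004]
eef_rot: [0.996, 0.094, -0.0, -0.001]
ft_force: [0.1, -0.8, -0.3]
width: 0.0216
grip_force: 25.0
{'time': 31.95, 'ee_pos': [0.5662, 0.1835, 0.2004], 'eef_rot': [0.9955, 0.0944, -0.0003, -0.0009], 'ft_force': [0.054, -0.7931, -0.3242], 'width': 0.0216, 'grip_force': 25.0002, 'joint_positions': [0.4572, 0.5357, -1.1435, 1.5497, 0.4913, 1.3756, -2.1115]}
10.834692117937198
[ 0.056 -0.11   0.548]
```

Good position for a look into the box while lowering.

```bash
python3 -m pendant '[[1,0.056,-0.11,0.1,0,0,0],[1,0.056,-0.11,0.25,0,0,0],[1,0.056,-0.11,0.4,0,0,0],[1,0.056,-0.11,0.5,0,0,0],[1,0.056,-0.11,0.545,0,0,0],[1,0.056,-0.11,0.545,0,0,0],[0.45,0.056,-0.11,0.545,0,0,0],[0.2,0.056,-0.11,0.545,0,0,0]]'; python3 -m pendant '[[0.2,0,0,0,0,0,0],[0.2,0,0,-0.15,0,0,0],[0.2,0,0,-0.35,0,0,0],[0.2,-0.15,0,-0.5,0,0,0],[0.2,-0.35,0,-0.55,0,0,0],[0.2,-0.5,0,-0.55,0,0,0],[0.2,-0.5,0,-0.55,0,0,0]]'; cat > bx.py <<'E'
from h import *
w=cam('wrist'); U=R.from_euler('z',10.6,degrees=True).as_matrix(); o=np.array([.5603,.186,0])
print(w['o'])
hsv=cv2.cvtColor(w['img'],cv2.COLOR_BGR2HSV)
# warp of box floor for a look at blanks: dark dots/lines inside
S=6; W=np.zeros((int(90*S/2),int(124*S/2),3),np.uint8); mx=np.zeros(W.shape[:2],np.float32); my=mx.copy()
for i in range(W.shape[0]):
    for j in range(W.shape[1]):
        a=62-i*2/S; b=62-j*2/S; mx[i,j],my[i,j]=proj(w,o+U@[a/1e3,b/1e3,.022])
W=cv2.remap(w['img'],mx,my,cv2.INTER_LINEAR); cv2.imwrite('pics/floor%d.png'%int(r.read_state()['time']),W)
h=cv2.cvtColor(W,cv2.COLOR_BGR2HSV); d=cv2.inRange(h,(0,120,20),(14,255,140))
n,l,s,c=cv2.connectedComponentsWithStats(d)
for i in range(1,n):
    if s[i,4]>15: print('dark',s[i].tolist(),'box x,y mm',62-c[i][1]*2/S,62-c[i][0]*2/S)
E
python3 bx.py; python3 go.py .425 -.245 .19
```

```text
time: 32.95
ee_pos: [0.5783, 0.2151, 0.0382]
eef_rot: [0.996, 0.091, 0.001, -0.0]
ft_force: [0.5, 0.5, 0.6]
width: 0.028
grip_force: 0.0
time: 33.83
ee_pos: [0.4285, 0.1858, 0.2018]
eef_rot: [0.996, 0.091, 0.0, 0.003]
ft_force: [0.7, 0.3, -0.4]
width: 0.0351
grip_force: 0.0
[0.5104529  0.2021233  0.34815185]
dark [75, 2, 9, 8, 30] box x,y mm 60.18888888888889 35.82222222222222
dark [80, 111, 38, 11, 216] box x,y mm 23.38425925925926 28.56635802469136
dark [119, 114, 23, 5, 85] box x,y mm 23.325490196078427 18.341176470588238
dark [247, 115, 62, 11, 300] box x,y mm 21.766666666666666 -31.810000000000002
dark [274, 181, 15, 5, 35] box x,y mm 0.971428571428568 -31.619047619047606
dark [291, 180, 8, 6, 19] box x,y mm 1.0350877192982466 -36.263157894736835
{'time': 33.875, 'ee_pos': [0.4301, 0.1862, 0.2023], 'eef_rot': [0.9959, 0.0906, 0.0008, 0.0021], 'ft_force': [0.2632, -0.3835, 0.3868], 'width': 0.0345, 'grip_force': 0.0, 'joint_positions': [0.7854, 0.2073, -1.3871, 1.8553, 0.2192, 1.2557, -2.0561]}
10.396836747916515
[-0.276  1.41   0.047]
```

Both blanks lie flat in the box: lines at box (23,26) and (22,-32) mm. Now b3.

```bash
python3 -m pendant '[[-0.3,0.02,0.1,0,0,0,0],[-0.3,0.04,0.25,0,0,0,-0.06],[-0.3,0.06,0.4,0,0,0,-0.14],[-0.3,0.07,0.55,0,0,0,-0.22],[-0.3,0.08,0.7,0,0,0,-0.3],[-0.3,0.085,0.85,0,0,0,-0.38],[-0.3,0.085,1,0,0,0,-0.46],[-0.3,0.085,1,0,0,0,-0.54]]'; python3 go.py .529 -.2134 .19
```

```text
time: 34.88
ee_pos: [0.5112, -0.1067, 0.2011]
eef_rot: [0.792, 0.611, 0.001, -0.001]
ft_force: [0.6, 0.9, 0.3]
width: 0.0566
grip_force: 0.0
{'time': 34.875, 'ee_pos': [0.5112, -0.1067, 0.2011], 'eef_rot': [0.7919, 0.6107, 0.0005, -0.0012], 'ft_force': [0.5592, 0.9162, 0.2812], 'width': 0.0566, 'grip_force': 0.0, 'joint_positions': [1.2522, 0.4864, -1.4106, 1.7304, 0.4894, 1.355, -0.5085]}
75.28219027783044
[-0.329  0.148  0.036]
```

```bash
python3 -m pendant '[[-0.3,-0.1,0.05,0,0,0,-0.06],[-0.3,-0.2,0.1,0,0,0,-0.1225],[-0.3,-0.329,0.148,0,0,0,-0.1225],[-0.3,-0.329,0.148,0,0,0,-0.1225],[-0.3,-0.329,0.148,0,0,0,-0.1225]]'; sed -i 's/(8,90,190)/(8,90,150)/' bl.py; python3 bl.py; python3 go.py .529 -.2134 .052
```

```text
time: 35.5
ee_pos: [0.5285, -0.2086, 0.2015]
eef_rot: [0.707, 0.707, 0.0, -0.001]
ft_force: [-0.7, -0.0, 0.5]
width: 0.0564
grip_force: 0.0
[ 0.52852425 -0.20864432  0.2015403 ] 90.04110925310503
c [ 0.529  -0.2123] size [0.0207 0.0388] yaw -0.0 shift to z.0515 [-0.013  0.002  0.5  ]
{'time': 35.55, 'ee_pos': [0.5284, -0.2082, 0.2018], 'eef_rot': [0.7065, 0.7077, 0.0002, -0.0004], 'ft_force': [-0.4877, 0.3512, -0.0107], 'width': 0.0562, 'grip_force': 0.0, 'joint_positions': [1.3037, 0.6181, -1.3834, 1.6158, 0.612, 1.426, -0.138]}
90.09436982558313
[-0.018  0.002  0.499]
```

```bash
python3 -m pendant '[[-0.1,-0.013,0.003,0.1,0,0,0],[-0.1,-0.014,0.003,0.25,0,0,0],[-0.1,-0.014,0.003,0.4,0,0,0],[-0.1,-0.014,0.003,0.47,0,0,0],[-0.1,-0.014,0.003,0.498,0,0,0],[-0.1,-0.014,0.003,0.498,0,0,0],[0.9,-0.014,0.003,0.498,0,0,0],[0.9,-0.014,0.003,0.498,0,0,0]]' 20; python3 -m pendant '[[0.9,0,0,0,0,0,0],[0.9,0,0,0,0,0,0],[0.9,0,0,-0.1,0,0,0],[0.9,0,0,-0.3,0,0,0],[0.9,0,0,-0.5,0,0,0],[0.9,0.1,0,-0.5,0,0,-0.02],[0.9,0.25,0,-0.5,0,0,-0.04],[0.9,0.4,0,-0.5,0,0,-0.087]]' 25;python3 go.py .5819 .190 .2
```

```text
time: 36.55
ee_pos: [0.5294, -0.2139, 0.0539]
eef_rot: [0.707, 0.707, 0.0, 0.001]
ft_force: [-0.6, 0.1, 4.5]
width: 0.0399
grip_force: 20.0
time: 37.55
ee_pos: [0.5282, -0.0921, 0.2023]
eef_rot: [0.639, 0.769, -0.0, -0.0]
ft_force: [0.3, 0.3, 0.7]
width: 0.0399
grip_force: 25.0
{'time': 37.55, 'ee_pos': [0.5282, -0.0921, 0.2023], 'eef_rot': [0.6388, 0.7694, -0.0004, -0.0001], 'ft_force': [0.341, 0.3331, 0.6603], 'width': 0.0399, 'grip_force': 24.9988, 'joint_positions': [1.1853, 0.5419, -1.4175, 1.6952, 0.5454, 1.3861, -0.1336]}
100.59306049408511
[0.891 0.349 0.007]
```

```bash
python3 -m pendant '[[1,0.15,0.06,0,0,0,0],[1,0.31,0.12,0,0,0,0],[1,0.47,0.18,0,0,0,0],[1,0.63,0.24,0,0,0,0],[1,0.78,0.3,0,0,0,0],[1,0.88,0.346,0,0,0,0],[1,0.88,0.346,0.1,0,0,0],[1,0.88,0.346,0.25,0,0,0]]';python3 go.py .5806 .1868 .038
```

```text
time: 38.55
ee_pos: [0.5828, 0.1862, 0.1272]
eef_rot: [0.639, 0.769, 0.001, 0.0]
ft_force: [-0.1, -0.3, -0.0]
width: 0.0398
grip_force: 25.0
{'time': 38.55, 'ee_pos': [0.5828, 0.1862, 0.1272], 'eef_rot': [0.639, 0.7692, 0.0006, 0.0004], 'ft_force': [-0.096, -0.272, -0.0195], 'width': 0.0398, 'grip_force': 24.9993, 'joint_positions': [0.461, 0.7034, -1.1974, 1.5856, 0.6715, 1.3199, -0.6448]}
100.56015759316688
[ 0.003 -0.007  0.297]
```

```bash
python3 -m pendant '[[1,0.001,-0.006,0.1,0,0,0],[1,0.001,-0.006,0.22,0,0,0],[1,0.001,-0.006,0.29,0,0,0],[1,0.001,-0.006,0.292,0,0,0],[-0.06,0.001,-0.006,0.292,0,0,0],[-0.06,0.001,-0.006,0.292,0,0,0],[-0.06,0.001,-0.006,0.1,0,0,0],[-0.06,0.001,-0.006,-0.1,0,0,0]]';python3 -m pendant '[[-0.06,0,0,-0.2,0,0,0],[-0.06,0,-0.2,-0.2,0,0,0],[-0.06,0,-0.35,-0.2,0,0,0],[-0.06,0,-0.35,-0.2,0,0,0]]'; python3 bx.py; python3 go.py .416 .159 .2
```

```text
time: 39.55
ee_pos: [0.5809, 0.1847, 0.1595]
eef_rot: [0.64, 0.769, -0.0, -0.0]
ft_force: [0.2, -0.2, 0.7]
width: 0.046
grip_force: 0.0
time: 40.05
ee_pos: [0.4759, 0.1648, 0.218]
eef_rot: [0.64, 0.769, -0.001, 0.002]
ft_force: [0.1, -0.6, -0.1]
width: 0.046
grip_force: 0.0
[0.46224131 0.24687782 0.36390296]
dark [160, 101, 5, 17, 30] box x,y mm 25.855555555555554 7.922222222222224
dark [77, 111, 48, 11, 241] box x,y mm 23.250345781466116 28.33195020746888
dark [133, 115, 6, 5, 18] box x,y mm 23.203703703703702 16.592592592592588
dark [180, 116, 47, 12, 220] box x,y mm 21.53939393939394 -5.651515151515156
dark [269, 117, 38, 10, 164] box x,y mm 21.522357723577237 -32.4410569105691
dark [75, 143, 7, 10, 27] box x,y mm 12.876543209876537 36.074074074074076
dark [93, 179, 5, 7, 16] box x,y mm 1.3333333333333357 30.291666666666668
dark [105, 179, 10, 7, 34] box x,y mm 1.5196078431372584 25.7156862745098
dark [120, 178, 10, 7, 34] box x,y mm 1.647058823529413 20.48039215686274
dark [180, 182, 17, 8, 56] box x,y mm 0.1309523809523796 -0.2678571428571388
dark [202, 182, 6, 8, 20] box x,y mm 0.14999999999999858 -6.25
dark [275, 182, 19, 9, 64] box x,y mm 0.0572916666666643 -32.59895833333333
dark [171, 184, 8, 5, 27] box x,y mm 0.04938271604938649 3.9876543209876516
{'time': 40.1, 'ee_pos': [0.4777, 0.1649, 0.2183], 'eef_rot': [0.6401, 0.7683, -0.0006, 0.0018], 'ft_force': [0.7739, 0.2758, -0.0336], 'width': 0.0462, 'grip_force': 0.0, 'joint_positions': [0.7759, 0.4001, -1.4317, 1.7491, 0.41, 1.3532, -0.5561]}
100.40340314790221
[ 0.018 -0.206  0.061]
```

All three blanks lie flat in the box: lines at y 28, -6 and -32 mm. Now I approach the lid bar, watching joint 3, which is near its limit.

```bash
python3 -m pendant '[[-0.4,0,0,0.1,0,0,0],[-0.4,0,0,0.2,0,0,0],[-0.4,0,0,0.3,0,0,0],[-0.4,0,0,0.36,0,0,0],[-0.4,0,0,0.36,0,0,0]]'; python3 go.py .416 .159 .071
```

```text
time: 40.72
ee_pos: [0.4778, 0.166, 0.1091]
eef_rot: [0.64, 0.769, -0.0, -0.001]
ft_force: [-0.4, -1.2, -0.2]
width: 0.0609
grip_force: 0.0
{'time': 40.725, 'ee_pos': [0.4778, 0.166, 0.1091], 'eef_rot': [0.6396, 0.7687, -0.0004, -0.0007], 'ft_force': [-0.4008, -1.2488, -0.1543], 'width': 0.0609, 'grip_force': 0.0, 'joint_positions': [0.6485, 0.5134, -1.2909, 1.874, 0.5366, 1.1716, -0.6486]}
100.47479882277209
[ 0.014 -0.207  0.127]
```

```bash
python3 -m pendant '[[-0.4,0,-0.07,0,0,0,0],[-0.4,0.004,-0.14,0.03,0,0,0],[-0.4,0.008,-0.207,0.05,0,0,0],[-0.4,0.008,-0.207,0.08,0,0,0],[-0.4,0.008,-0.207,0.125,0,0,0],[-0.4,0.008,-0.207,0.125,0,0,0]]'; python3 -m pendant '[[0.7,0,0,0,0,0,0],[0.7,0,0,0,0,0,0],[0.9,0,0,0,0,0,0],[0.9,0,0,0,0,0,0],[0.9,0,0,0,0,0,0],[0.9,0,0,0,0,0,0],[0.9,0,0,0,0,0,0]]' 20;  python3 go.py .416 .159 .071
```

```text
time: 41.48
ee_pos: [0.4166, 0.157, 0.0715]
eef_rot: [0.64, 0.769, -0.0, -0.001]
ft_force: [-0.1, -0.2, 0.2]
width: 0.0611
grip_force: 0.0
time: 42.35
ee_pos: [0.4163, 0.1567, 0.0722]
eef_rot: [0.64, 0.769, -0.0, -0.0]
ft_force: [-1.9, -0.8, 3.1]
width: 0.0138
grip_force: 20.0
{'time': 42.35, 'ee_pos': [0.4163, 0.1567, 0.0722], 'eef_rot': [0.6398, 0.7686, -0.0002, -0.0], 'ft_force': [-1.9368, -0.8203, 3.1463], 'width': 0.0138, 'grip_force': 19.9652, 'joint_positions': [0.7397, 0.4303, -1.3459, 2.0513, 0.4897, 1.0446, -0.6639]}
100.44911916097689
[0.008 0.    0.004]
```

```bash
python3 -m pendant '[[1,0,0.01,-0.005,0,0,0],[1,0.004,0.04,-0.01,0,0,0],[1,0.006,0.08,-0.015,0,0,0],[1,0.007,0.12,-0.017,0,0,0],[1,0.007,0.16,-0.017,0,0,0],[1,0.007,0.2,-0.017,0,0,0],[1,0.007,0.22,-0.017,0,0,0],[1,0.007,0.23,-0.017,0,0,0]]' 30; python3 go.py .5077 .1763 .0775
```

```text
time: 43.35
ee_pos: [0.4838, 0.1714, 0.077]
eef_rot: [0.64, 0.769, -0.0, -0.0]
ft_force: [-1.6, -0.1, -6.1]
width: 0.0137
grip_force: 30.0
{'time': 43.35, 'ee_pos': [0.4838, 0.1714, 0.077], 'eef_rot': [0.6397, 0.7686, -0.0004, -0.0004], 'ft_force': [-1.5958, -0.1426, -6.1369], 'width': 0.0137, 'grip_force': 29.9884, 'joint_positions': [0.5743, 0.5523, -1.2153, 1.8842, 0.5774, 1.1202, -0.6798]}
100.45488670104405
[ 0.001  0.081 -0.002]
```

```bash
python3 -m pendant '[[1,0,0.02,0,0,0,0],[1,0,0.04,0,0,0,0],[1,0,0.06,0,0,0,0],[1,0,0.075,0,0,0,0],[1,0,0.084,0,0,0,0],[1,0,0.084,0,0,0,0]]'; python3 go.py .5077 .1763 .0745
```

```text
time: 44.1
ee_pos: [0.5082, 0.1754, 0.077]
eef_rot: [0.64, 0.769, -0.001, -0.0]
ft_force: [-4.4, -2.6, -5.6]
width: 0.0136
grip_force: 30.0
{'time': 44.1, 'ee_pos': [0.5082, 0.1754, 0.077], 'eef_rot': [0.6398, 0.7686, -0.001, -0.0001], 'ft_force': [-4.4304, -2.5578, -5.587], 'width': 0.0136, 'grip_force': 30.0038, 'joint_positions': [0.5263, 0.5946, -1.1784, 1.8226, 0.6046, 1.1462, -0.6773]}
100.45310343698817
[ 0.003 -0.001  0.008]
```

```bash
python3 -m pendant '[[1,0,0.003,0,0,0,0],[1,0,0.003,0.006,0,0,0],[1,0,0.003,0.012,0,0,0],[1,0,0.003,0.014,0,0,0],[1,0,0.003,0.014,0,0,0]]'; python3 go.py .5077 .1763 .0745
```

```text
time: 44.72
ee_pos: [0.508, 0.1758, 0.0735]
eef_rot: [0.639, 0.769, -0.002, -0.0]
ft_force: [-14.3, -5.9, 9.0]
width: 0.0136
grip_force: 30.1
{'time': 44.725, 'ee_pos': [0.508, 0.1758, 0.0735], 'eef_rot': [0.6395, 0.7688, -0.0019, -0.0003], 'ft_force': [-14.3155, -5.862, 9.0063], 'width': 0.0136, 'grip_force': 30.1097, 'joint_positions': [0.5208, 0.5998, -1.1737, 1.824, 0.6096, 1.1432, -0.6809]}
100.49742526458063
[ 0.002 -0.001 -0.003]
```

```bash
python3 -m pendant '[[0.4,0,0,-0.003,0,0,0],[0,0,0,-0.003,0,0,0],[-0.3,0,0,-0.003,0,0,0],[-0.3,0,0,-0.1,0,0,0],[-0.3,0,0,-0.3,0,0,0],[-0.3,0,-0.1,-0.4,0,0,0.08],[-0.3,0,-0.2,-0.5,0,0,0.16],[-0.3,0,-0.28,-0.5,0,0,0.24]]'; python3 go.py .4218 .1574 .2344
```

```text
time: 45.72
ee_pos: [0.4272, 0.1622, 0.2245]
eef_rot: [0.812, 0.584, 0.001, 0.0]
ft_force: [-1.1, 0.4, 1.0]
width: 0.0564
grip_force: 0.0
{'time': 45.725, 'ee_pos': [0.4272, 0.1622, 0.2245], 'eef_rot': [0.812, 0.5836, 0.0013, 0.0004], 'ft_force': [-1.0694, 0.4189, 1.0183], 'width': 0.0564, 'grip_force': 0.0, 'joint_positions': [0.9429, 0.0814, -1.42, 1.8515, 0.0845, 1.2762, -0.8255]}
71.41245895365913
[-0.021 -0.012 -0.033]
```

```bash
python3 -m pendant '[[-1,-0.01,-0.005,-0.01,0,0,0.085],[-1,-0.021,-0.012,-0.03,0,0,0.17],[-1,-0.021,-0.012,-0.033,0,0,0.255],[-1,-0.021,-0.012,-0.033,0,0,0.34],[-1,-0.021,-0.012,-0.033,0,0,0.425],[-1,-0.021,-0.012,-0.033,0,0,0.503],[-1,-0.021,-0.012,-0.033,0,0,0.503],[-1,-0.021,-0.012,-0.033,0,0,0.503]]'; python3 - <<'E'
from h import *
st()
w=cam('wrist'); cv2.imwrite('pics/w9raw.png',w['img'])
A=cv2.resize(cv2.imread('pics/w7.png'),(512,384),interpolation=cv2.INTER_AREA); B=w['img']
g=lambda I:cv2.cvtColor(I,cv2.COLOR_BGR2GRAY).astype(np.float32)
def match(x0,y0,x1,y1,m=10):
    T=g(A)[y0:y1,x0:x1]; S=g(B)[max(y0-m,0):y1+m,x0-m:x1+m]; q=cv2.matchTemplate(S,T,cv2.TM_CCOEFF_NORMED); _,v,_,p=cv2.minMaxLoc(q); return p[0]-m,p[1]-min(m,y0),round(v,3)
print('bar',match(208,90,300,111),'ridge+end',match(196,113,318,128),'boxL corner',match(176,100,196,130),'boxR',match(310,100,332,130))
f=w['f']
print('lid px/mm ~', np.linalg.norm(np.subtract(proj(w,[.507,.176,.074]),proj(w,[.517,.178,.074])))/10.2)
D=cv2.absdiff(g(A),g(B)); print('mean diff in lid area',D[88:128,180:330].mean())
t=cam('top'); hsv=cv2.cvtColor(t['img'],cv2.COLOR_BGR2HSV)
E
```

```text
time: 46.72
ee_pos: [0.4216, 0.1562, 0.233]
eef_rot: [0.995, 0.1, 0.0, 0.0]
ft_force: [0.3, -0.6, 0.9]
width: 0.0871
grip_force: 0.0
{'time': 46.725, 'ee_pos': [0.4216, 0.1562, 0.233], 'eef_rot': [0.995, 0.1003, 0.0001, 0.0002], 'ft_force': [0.2712, -0.5578, 0.8948], 'width': 0.0871, 'grip_force': 0.0, 'joint_positions': [0.9722, -0.0062, -1.385, 1.8532, -0.006, 1.2895, -1.781]}
bar (-3, -3, 0.982) ridge+end (-1, 0, 0.879) boxL corner (-1, -1, 0.941) boxR (-1, 1, 0.933)
lid px/mm ~ 0.9725113413216704
mean diff in lid area 11.805
```

```bash
python3 - <<'E'
from h import *
A=cv2.resize(cv2.imread('pics/w7.png'),(512,384),interpolation=cv2.INTER_AREA); B=cv2.imread('pics/w9raw.png')
for I in(A,B):
    for c in(230,253,285): print(c,cv2.cvtColor(I,cv2.COLOR_BGR2GRAY)[86:132,c-3:c+4].mean(1).astype(int).tolist())
for I in(A,B): print('row100',cv2.cvtColor(I,cv2.COLOR_BGR2GRAY)[98:103,172:336].mean(0).astype(int).tolist())
E
```

```text
230 [154, 153, 152, 152, 150, 151, 151, 152, 147, 103, 77, 84, 86, 84, 84, 84, 85, 86, 88, 89, 89, 74, 60, 82, 96, 116, 114, 97, 89, 85, 84, 84, 79, 76, 77, 84, 122, 156, 124, 61, 50, 54, 54, 53, 53, 53]
253 [154, 153, 151, 151, 150, 151, 151, 154, 143, 79, 72, 83, 83, 82, 83, 83, 84, 85, 87, 89, 86, 71, 61, 75, 88, 95, 95, 90, 77, 81, 81, 81, 80, 79, 76, 85, 129, 156, 118, 66, 48, 49, 51, 52, 52, 55]
285 [153, 152, 151, 151, 150, 150, 150, 151, 150, 116, 77, 77, 81, 81, 81, 81, 82, 83, 84, 86, 87, 80, 58, 68, 87, 92, 96, 97, 86, 83, 86, 86, 82, 76, 72, 72, 104, 154, 138, 80, 54, 54, 55, 56, 55, 61]
230 [152, 151, 150, 151, 152, 142, 93, 78, 85, 85, 83, 82, 84, 86, 87, 88, 90, 91, 69, 51, 86, 87, 91, 101, 81, 113, 141, 123, 89, 83, 91, 93, 82, 81, 78, 89, 131, 151, 109, 52, 51, 55, 54, 54, 53, 53]
253 [151, 150, 151, 151, 152, 149, 103, 75, 82, 84, 82, 82, 83, 84, 85, 86, 88, 92, 68, 51, 87, 88, 88, 87, 96, 128, 146, 129, 87, 80, 81, 90, 83, 78, 77, 85, 130, 160, 115, 52, 47, 50, 51, 52, 52, 53]
285 [151, 150, 149, 150, 151, 152, 136, 74, 73, 79, 79, 79, 79, 79, 79, 80, 81, 83, 78, 5
[... 796 characters left out ...]
 58, 59, 59]
row100 [89, 89, 89, 89, 89, 86, 83, 82, 82, 84, 86, 89, 90, 91, 90, 91, 90, 91, 92, 49, 50, 89, 91, 90, 90, 88, 92, 119, 147, 147, 146, 147, 147, 146, 142, 143, 143, 139, 141, 128, 84, 85, 88, 88, 88, 88, 88, 88, 88, 88, 87, 87, 88, 87, 87, 87, 87, 87, 87, 87, 88, 87, 87, 87, 86, 87, 87, 87, 87, 87, 86, 86, 86, 86, 85, 86, 86, 86, 86, 86, 86, 85, 85, 84, 85, 85, 85, 84, 85, 85, 85, 85, 85, 85, 84, 84, 84, 83, 84, 83, 83, 83, 83, 83, 84, 83, 83, 83, 83, 82, 83, 83, 82, 82, 82, 80, 64, 71, 94, 95, 93, 92, 92, 93, 93, 92, 95, 99, 143, 150, 149, 148, 148, 148, 147, 143, 138, 138, 139, 94, 74, 80, 81, 81, 82, 85, 88, 89, 90, 90, 90, 89, 90, 88, 54, 57, 60, 59, 59, 59, 59, 59, 59, 59]
```

```bash
python3 - <<'E'
from h import *
A=cv2.resize(cv2.imread('pics/top0.png'),(512,384),interpolation=cv2.INTER_AREA); B=cam('top')['img']; S0=cv2.resize(cv2.imread('pics/side0.png'),(512,384),interpolation=cv2.INTER_AREA); S1=cam('side')['img']
g=lambda I:cv2.cvtColor(I,cv2.COLOR_BGR2GRAY)
def match(A,B,x0,y0,x1,y1,m=8):
    q=cv2.matchTemplate(g(B)[y0-m:y1+m,x0-m:x1+m],g(A)[y0:y1,x0:x1],cv2.TM_CCOEFF_NORMED); _,v,_,p=cv2.minMaxLoc(q); return p[0]-m,p[1]-m,round(v,3)
print('carriage near right',match(A,B,340,195,406,220),'rim right',match(A,B,396,150,410,200),'brush',match(A,B,266,168,290,238),'weight',match(A,B,250,98,274,120),'jar',match(A,B,100,150,132,180))
print('side knob',match(S0,S1,226,275,255,345),'side brush',match(S0,S1,198,214,275,238),'box side lid',match(S0,S1,235,145,308,200))
hsv=cv2.cvtColor(B,cv2.COLOR_BGR2HSV); print('wood on carriage px',cv2.countNonZero(cv2.inRange(hsv,(5,70,110),(25,255,255))[155:198,350:400]))
E
```

```text
carriage near right (0, 0, 0.892) rim right (0, 0, 0.999) brush (0, 0, 0.781) weight (0, 0, 1.0) jar (0, 0, 0.996)
side knob (0, 0, 0.824) side brush (0, 0, 0.954) box side lid (1, 0, 0.98)
wood on carriage px 0
```

The carriage is home and empty, the bystanders are undisturbed, and the lid is shut with the robot clear.

```bash
python3 -c "
from bench import r
print(r.close_job())"
```

```text
the job is handed in; nothing more can be done
None
```

I handed the job in at about 47 s of the 210 s: blanks 1 to 3 (blank_4 was absent) were each held under the pointer in order and put in the box, the lid is shut, the carriage is home and the bystanders are unmoved, all judged from my own camera checks because the hand-in gave no verdict.

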